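# Open the air cleaner for its filter change

## Task

Open the bench-top air cleaner for its filter change: turn both turn buttons a quarter turn aside so that they let go of the intake grille, lift the grille out of its frame and lay it flat in the steel tray, handle up, without dropping it. Then press the filter clamp's lever down by its thumb pad until it catches and stays down by itself, which frees the filter. Leave everything else standing where it is.

Things in the scene. Friction and masses are not known exactly. Their poses are not given: they have to be found in the camera images.
- air_cleaner: Air cleaner, fixed on the counter: white housing 250 x 290 x 110 mm tilted 35 degrees on a steel tube stand, its front face looking up and to the robot at yaw 0. Origin on the counter under its middle; x to its back (high end), y to its left, z up. It reaches 105 mm before and 165 mm behind the origin, 145 mm to either side, 255 mm high.
- face_mid (a point): Centre of the grille's frame, level with the housing's front face. Axes of the tilted housing: z the face's outward normal (35 degrees from vertical), x up the slope, y left along the face. The face reaches x -115 to +135, y -145 to +145 mm; the grille lies flush in a rebate 173 x 193 x 6 mm deep; below it an open bay 157 (x) by 174 mm (y): clamp lever in its upper half, filter in its lower.
- button_left_grip (a point): Top of the left turn button's thumb fin, on its pivot axis, 26 mm above the face, 116.5 mm left of face_mid. Grey plastic: a wing 12 mm wide, 1 to 6 mm above the face, reaching 33 mm from the pivot, 11 mm over the grille; on it the fin, 34 mm long (along the wing), 9 mm thick, 6 to 26 mm above the face. Axes: z out along the pivot, y along the fin, the wing to -y (to the grille at joint 0).
- button_right_grip (a point): The same on the right turn button, 116.5 mm to the right of face_mid; here the wing points to its +y.
- button_left (a joint): Angle of the left turn button (rad): 0 with the wing straight over the grille, positive counter-clockwise seen from in front of the face. It turns either way to 1.7, stays where it is left (friction 0.04 N m), and clears the grille beyond about 0.96; found within 0.3 of 0.
- button_right (a joint): The same angle of the right turn button.
- grille: Intake grille: loose white louvred plate 170 x 190 x 6 mm (x, y, z), about 0.26 kg, with a grip ridge across its middle, 14 mm thick (x), 64 mm long (y), 6 to 30 mm above the underside. Origin: centre of the underside; z out of the louvred face. It starts in the frame with face_mid's axes and comes out along the face's normal.
- lever_pad (a point): Centre of the top of the clamp lever's black thumb pad (28 mm up the slope x 42 mm across), in the bay: 46.5 mm up the slope from face_mid, 34 mm below the face, 32 mm from the bay's upper wall. Reached only with the grille out and the tool leaning with the face. Axes at joint 0: those of face_mid.
- clamp_lever (a joint): Angle of the filter clamp's sprung rocker lever (rad): 0 up. Its pivot lies 44.5 mm down the slope from the pad and 12 mm below the pad's top. Pressing the pad straight into the housing lowers it about 16 mm to 0.39, where a pawl drops in; hard stop at 0.48 (20 mm). Let go, it stays at about 0.37; let go earlier, it springs back to 0. It takes 5 N at first, 8 N at the catch, 10 N just before the stop.
- tray: Plain stainless steel tray standing on the counter, fixed: 240 x 280 x 25 mm outside (x, y, z), walls and floor 4 mm. Origin: centre of its underside; z up.
- tape_roll: Bystander: roll of tape, 68 mm wide, 22 mm high, lying in front of the air cleaner.
- gel_bottle: Bystander: hand gel pump bottle, 62 mm wide, 170 mm high, behind the air cleaner.
- wipes_tub: Bystander: tub 72 mm wide, 100 mm high, behind the tray.
- medicine_cup: Bystander: small clear cup, 42 mm wide, 35 mm high, in front of the tray.
- pill_jar: Bystander: brown jar, 38 mm wide, 60 mm high, between air cleaner and tray.
- pen: Bystander: pen 120 mm long, lying between air cleaner and tray.

How it is judged:
On the way, in this order (a step that is already met when the one before it is completed fails the run):
1. both turn buttons are turned clear of the grille ((value of joint button_left above 1 rad or value of joint button_left below -1 rad) and (value of joint button_right above 1 rad or value of joint button_right below -1 rad)), for 0.1 s.
2. the grille lies flat in the tray, let go (horizontal distance between grille and tray below 0.07 m and z of grille in the frame of tray below 0.01 m and angle between grille's own z axis and vertical below 0.08 rad and linear speed of grille below 0.03 m/s and contact force between the fingers and grille below 0.05 N), for 0.2 s.
At the end, for the whole second after the job is handed in: Both turn buttons stand more than 1.0 rad from closed; the grille lies at rest, let go, flat (within 0.08 rad, handle up) on the tray's floor, its middle within 70 mm of the tray's and its underside at most 10 mm above the tray's underside; the clamp lever stays down by itself beyond 0.33 rad (all of step 1 and all of step 2 and value of joint clamp_lever above 0.33 rad); the robot touches nothing.
It fails at once if the grille is dropped (it falls freely faster than 0.7 m/s, a drop of more than about 25 mm) (linear speed of grille above 0.7 m/s and contact force between the fingers and grille below 0.05 N).
It fails at once if a bystander is pushed more than 30 mm from its place or knocked over (distance of any of tape_roll, gel_bottle, wipes_tub, medicine_cup, pill_jar, pen from where it was at the start of the episode above 0.03 m or angle between any of tape_roll, gel_bottle, wipes_tub, medicine_cup, pill_jar, pen's own z axis and vertical above 0.5 rad).
It also fails if it takes over 69 s, if anything falls off the work surface, if the arm or the gripper's body presses on something with over 40 N, if the wrist force passes 120 N, or if a joint passes its speed limit or range.

## Robot

A 6-joint arm with a two-finger parallel gripper is mounted at the origin on the work surface. World frame = base frame: x ahead of the robot, y to its left, z up, the work surface at z = 0. Lengths are in m, angles in rad, forces in N, time in s.
With the tool pointing down it reaches from about 0.375 to 0.75 m from the base axis. Payload 9 kg.
Tool frame: the origin (TCP) lies on the centre line of the jaws, within the pads' length; the fingertips stand 22 mm ahead of it and the grasp point (between the pads) lies 3 mm ahead of it; z points along the fingers, y is the line along which they close (so a half turn about z gives the same grasp; the last joint's range is limited). The gripper opens to 85 mm and grips with 20 to 120 N. Pads are 22 mm wide; open, the fingers measure 114 mm over their backs; the gripper's body (76 mm by 85 mm) begins 54 mm behind the grasp point. The pads swing forward as they close: fully open they stand 13 mm farther back than shut.
Start: joints at [0.926, 0.104, 0.097, 1.564, 0, 1.353], TCP at [0.248, 0.546, 0.253] pointing down, gripper open.
Joint ranges: [-2.99, 2.99], [-0.84, 1.86], [-1.1, 1.16], [-1.84, 2.11], [-1.51, 1.56], [-3.14, 3.14]. Speed limits (rad/s): [2.22, 2.22, 2.57, 3.14, 3.14, 3.14].

## Interface

Orientations are given as a 3x3 rotation matrix whose columns are the frame's x, y, z axes.
In Python, from station import arm gives the robot as it stands.
- The arm moves only by the tool jog_arm, never from a script. Its argument "plan" is a list of rows, each a list of 3 entries, a list of its own where there are three numbers: the turn, a rotation vector about the tool's x, y, z in degrees, then the shift along the tool's x, y, z in m, then the opening in per cent of the stroke, from 0 (shut) to 100 (fully open). In form: [[[rx, ry, rz], [x, y, z], hand], ...]. A call has 1 to 12 rows; each row is the pose to reach, as a shift and turn from the pose commanded when the call began, along the tool's axes at that moment; what a row does not reach only later rows make up. A row lasts 1/12 s, in which the tool goes at most 41.7 mm and 7.16 degrees, less where a joint would pass 70% of its speed; a pose out of reach is approached as far as the arm can. A call with a gripper value outside its range is refused whole. The fingers move at their own pace and stop on an object; "squeeze" is the grip in N (left out, the last holds). Time passes only in rows, so rows that repeat a pose let the fingers close. It gives the time, the measured TCP pose, the force and the opening at its end, in the units of the state.
- arm.get_state(): the state, without advancing time (a new reading comes with each control period).
- arm.snapshot(name): name is "side" or "top" or "wrist"; returns a dict with "img" (400x640x3 uint8, red, green, blue), "intrinsics" (3x3 intrinsics, pixels), "distortion" ([k1, k2, p1, p2, k3] as OpenCV has them; the pictures are not rectified), "world_from_camera" (4x4, takes a point from camera to world coordinates). Camera axes: x right, y down, z forward; pixel columns grow to the right and rows downward; lengths in m; the calibration is good to about 2 mm. A picture is of the moment at which its call begins. There is no depth.
- arm.sign_off(): hands the job in, once; it reports no verdict.
The state is a dict: "clock": time; "qpos": joint angles; "joint_velocities": joint speeds; "tau": joint torques, N m; "tcp_pos": TCP position; "orientation": TCP orientation; "ft_force": force on the tool from outside, world axes, zero at the start; "moment": the same for the moment, N m; "finger_gap": finger opening in m.
Only numpy, scipy, OpenCV 4.12 (cv2) and the standard library are available. Lean on these libraries where they do the work, as an engineer would, in place of code of your own. Each camera call takes 0.05 s, during which the arm holds its last target. There are 200 camera calls.

## Working session

There is one attempt and no reset: what is moved stays moved. The work goes in short steps, Python scripts to look and compute and a tool call to move; the robot and the scene stay as the last step left them, time stands still between calls to the robot, and variables do not carry over. Pictures are saved under pics/ and viewed, on a budget of 10 in all, crops included, one or two more only if the job needs it, and the job is handed in when it is done.

Besides the shell and the picture viewer there is one more tool, called after ">>>" as name(argument=value, ...) on one line, values as JSON. jog_arm: Moves the arm, as the interface text tells. Its arguments: {"type":"object","properties":{"plan":{"type":"array","items":{"type":"array"}},"squeeze":{"type":"number"}},"required":["plan"]}

```bash
ls; mkdir -p pics; python3 - <<'E'
from station import arm
import cv2,numpy as np
s=arm.get_state();print(s)
for n in("side","top"):
    d=arm.snapshot(n);cv2.imwrite(f"pics/{n}0.png",d["img"][:,:,::-1]);print(n,d["intrinsics"],d["distortion"],np.round(d["world_from_camera"],4))
a=[cv2.imread(f"pics/{n}0.png") for n in("side","top")]
E
```

```text
pics
{'clock': 0.0, 'qpos': array([ 9.26321257e-01,  1.04710588e-01,  9.64744001e-02,  1.56387625e+00,
       -1.05698012e-05,  1.35310855e+00]), 'joint_velocities': array([ 0.00081349, -0.00172011, -0.00065733, -0.00092381,  0.0016343 ,
       -0.00129118]), 'tau': array([ 4.33811319e-04, -5.56928587e+01,  5.03655410e+01,  1.69089425e-02,
       -3.19775882e-04, -2.34694858e-05]), 'tcp_pos': array([0.24817588, 0.54594563, 0.25251851]), 'orientation': array([[-9.10300236e-01,  4.13947905e-01, -7.82240956e-04],
       [ 4.13948553e-01,  9.10299662e-01, -1.05846787e-03],
       [ 2.73923121e-04, -1.28733107e-03, -9.99999134e-01]]), 'ft_force': array([-0.14255992, -0.57344587, -0.45643741]), 'moment': array([-0.02753893, -0.02341399, -0.01917646]), 'finger_gap': 0.08546697358805502}
side [[417.63173818   0.         317.82436851]
 [  0.         417.63173818 202.54459893]
 [  0.           0.           1.        ]] [0.02258202 0.         0.         0.         0.        ] [[ 0.9753 -0.1439  0.1676  0.389 ]
 [-0.2207 -0.6064  0.7639 -0.8671]
 [-0.0083 -0.782  -0.6232  0.8194]
 [ 0.      0.      0.      1.    ]]
top [[484.01507047   0.         324.67690315]
 [  0.         484.01507047 193.13111643]
 [  0.           0.           1.        ]] [-0.00612445  0.          0.          0.          0.        ] [[ 5.0000e-04 -9.8050e-01  1.9670e-01  3.5020e-01]
 [-9.9960e-01 -5.8000e-03 -2.6000e-02  5.0000e-03]
 [ 2.6600e-02 -1.9660e-01 -9.8010e-01  1.1662e+00]
 [ 0.0000e+00  0.0000e+00  0.0000e+00  1.0000e+00]]
```

View pics/top0.png

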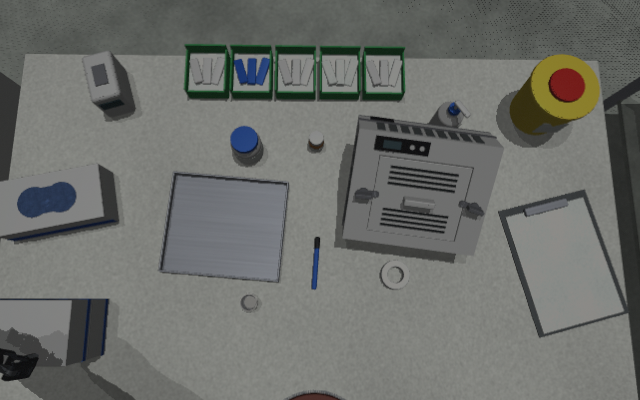

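View pics/side0.png

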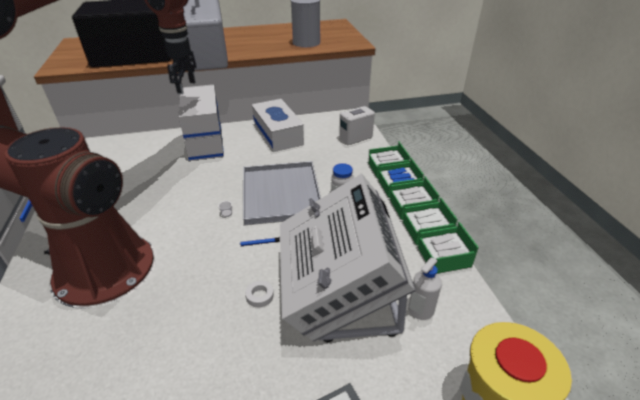

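Top view: the tray spans about (162–288, 172–282) and the cleaner (343–500, 117–258), with its buttons near (367,194) and (471,209). Side view: the cleaner's face corners are near (283,240), (355,178), (400,262) and (300,325). I'll enlarge both crops for exact corners.

```bash
python3 - <<'E'
import cv2,numpy as np
a=cv2.imread("pics/top0.png")[110:260,338:508];b=cv2.imread("pics/side0.png")[170:340,270:420]
def up(i,k): 
    i=cv2.resize(i,None,fx=k,fy=k,interpolation=cv2.INTER_CUBIC)
    return cv2.convertScaleAbs(i,alpha=1.4)
A=up(a,4)[:,:680]
B=up(b,4)
for im,(x0,y0),n in((A,(338,110),'a'),(B,(270,170),'b')):
    for p in range(0,200,20):
        if p*4<im.shape[1]: cv2.putText(im,str(x0+p),(p*4,10),0,.35,(0,0,255),1);cv2.line(im,(p*4,0),(p*4,im.shape[0]),(0,0,255) if 0 else (120,120,200),1)
        if p*4<im.shape[0]: cv2.putText(im,str(y0+p),(0,p*4+10),0,.35,(0,0,255),1);cv2.line(im,(0,p*4),(im.shape[1],p*4),(120,120,200),1)
cv2.imwrite("pics/ca.png",A);cv2.imwrite("pics/cb.png",B[:600])
E
```

```text
(no output)
```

View pics/ca.png

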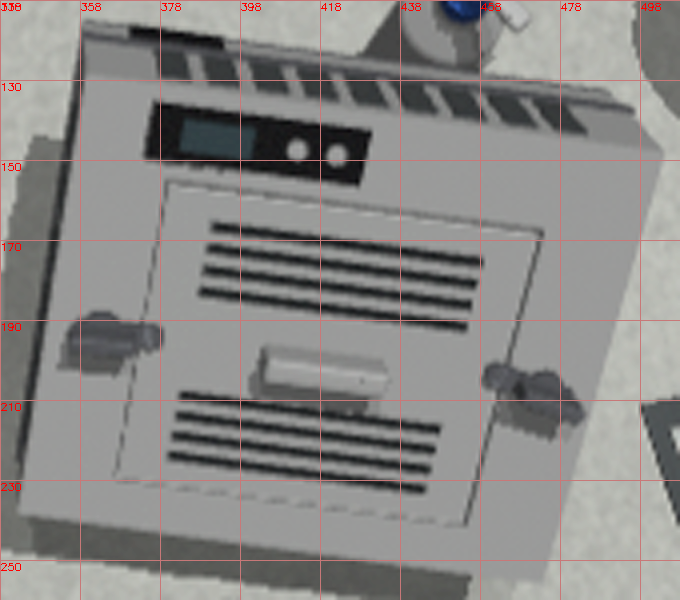

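View pics/cb.png

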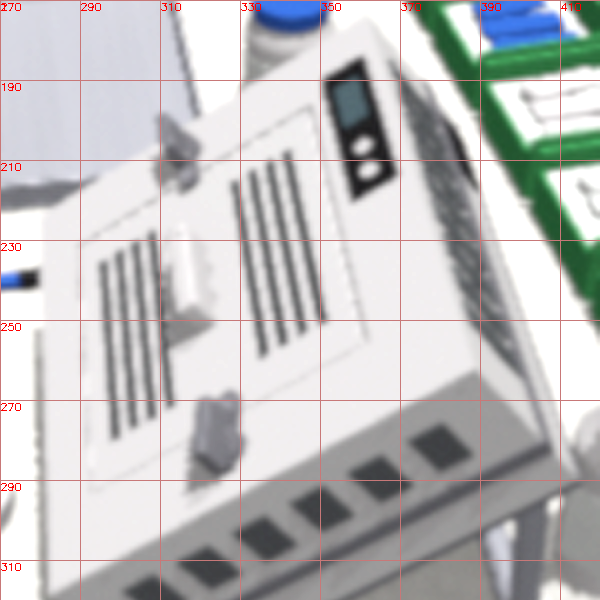

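```bash
cat > h.py <<'E'
import numpy as np,cv2
C={"side":(417.63173818,317.82436851,202.54459893,.02258202),"top":(484.01507047,324.67690315,193.13111643,-.00612445)}
def ray(d,uv):
    n=cv2.undistortPoints(np.array(uv,float).reshape(-1,1,2),d["intrinsics"],np.array(d["distortion"]))[:,0]
    T=d["world_from_camera"]; r=np.c_[n,np.ones(len(n))]@T[:3,:3].T
    return T[:3,3],r/np.linalg.norm(r,axis=1)[:,None]
def tri(obs): # [(o,r),...]
    M=[np.eye(3)-np.outer(r,r) for o,r in obs]
    return np.linalg.solve(sum(M),sum(m@o for m,(o,r) in zip(M,obs)))
def plane(o,r,p,n): return o+r*((p-o)@n/(r@n))[:,None]
def proj(d,X):
    T=np.linalg.inv(d["world_from_camera"])
    return cv2.projectPoints(np.array(X,float).reshape(-1,1,3),cv2.Rodrigues(T[:3,:3])[0],T[:3,3],d["intrinsics"],np.array(d["distortion"]))[0][:,0]
def face_R(yaw):
    c,s=np.cos(yaw),np.sin(yaw);a=np.radians(35)
    Rz=np.array([[c,-s,0],[s,c,0],[0,0,1]]);Ry=np.array([[np.cos(a),0,-np.sin(a)],[0,1,0],[np.sin(a),0,np.cos(a)]])
    return Rz@Ry
E
python3 - <<'E'
from station import arm
from h import *
import pickle
D={n:arm.snapshot(n) for n in("top","side")}
pickle.dump(D,open("D.pkl","wb"))
cr=lambda p,o:(np.array(p,float)+.5)/4-.5+o
t=cr([(167,182),(543,231),(117,480),(466,524)],(338,110));s=cr([(312,107),(367,341),(82,240),(95,492)],(270,170))
ot,rt=ray(D["top"],t);os,rs=ray(D["side"],s)
P=np.array([tri([(ot,a),(os,b)]) for a,b in zip(rt,rs)])
L=np.array([(.0865,.0965,0),(.0865,-.0965,0),(-.0865,.0965,0),(-.0865,-.0965,0)])
print(P.round(4));print("edges",np.linalg.norm(P[0]-P[1]),np.linalg.norm(P[2]-P[3]),np.linalg.norm(P[0]-P[2]),np.linalg.norm(P[1]-P[3]))
H=(P-P.mean(0)).T@L;U,S,V=np.linalg.svd(H);R=U@np.diag([1,1,np.linalg.det(U@V)])@V
print(P.mean(0),R.round(3), "yaw",np.degrees(np.arctan2(-R[0,1],R[1,1])),"tilt",np.degrees(np.arccos(R[2,2])))
yaw=np.arctan2(-R[0,1],R[1,1]);F=face_R(yaw);c=P.mean(0)
print("res mm",((P-c)@F-L).round(4)*1e3)
# buttons
b=cr([(160,335),(100,315),(484,372),(545,375)],(338,110));o,r=ray(D["top"],b)
for h in(.006,.026):
    print(h,((plane(o,r,c+F[:,2]*h,F[:,2])-c)@F*1e3).round(1))
tr=[(174,172),(288,181),(281,282),(161,272)];o,r=ray(D["top"],tr);Q=plane(o,r,np.array([0,0,.025]),np.array([0,0,1.]));print("tray",Q.round(3),Q.mean(0))
# grid of predicted fin pivot top pixel
print((proj(D["top"],[c+F@[0,.1165,.026],c+F@[0,-.1165,.026]])-[338,110])*4)
E
```

```text
[[ 0.6202 -0.1309  0.2237]
 [ 0.5946 -0.3207  0.226 ]
 [ 0.4813 -0.1134  0.1325]
 [ 0.457  -0.3026  0.1281]]
edges 0.1915268047412121 0.19089145383048495 0.16708006172755507 0.169872527953933
[ 0.53826951 -0.21691154  0.17757328] [[ 0.82   0.128 -0.557]
 [-0.109  0.992  0.069]
 [ 0.562  0.004  0.827]] yaw -7.381862760521518 tilt 34.16303164022398
res mm [[-2.6 -0.7 -2.4]
 [-2.   0.8 -0. ]
 [ 3.5 -1.1  3.1]
 [ 1.1  1.  -0.6]]
0.006 [[   2.    86.3    6. ]
 [   8.7  118.8    6. ]
 [   5.3  -82.8    6. ]
 [   8.2 -114.     6. ]]
0.026 [[  10.4   88.7   26. ]
 [  16.9  120.4   26. ]
 [  13.7  -76.8   26. ]
 [  16.4 -107.4   26. ]]
tray [[0.629 0.338 0.025]
 [0.609 0.063 0.025]
 [0.369 0.076 0.025]
 [0.391 0.353 0.025]] [0.49938495 0.20745602 0.025     ]
[[101.12827999 344.76184971]
 [553.37548189 404.84351241]]
```

Fit: face_mid ≈ (0.538, -0.217, 0.178), yaw ≈ -7.4°. The tray centre is ≈ (0.499, 0.207), yaw ≈ -4°. Next I'll move to a hover over the face, leaning with it, for a wrist view.

```bash
cat >> h.py <<'E'
from scipy.spatial.transform import Rotation as Ro
YAW=np.radians(-7.4);F=face_R(YAW);c=np.array([.5383,-.2169,.1776])
FT=np.c_[F[:,1],F[:,0],-F[:,2]]   # tool leaning: x=face y, y=face x, z=-normal
def spin(R,deg): return R@Ro.from_rotvec([0,0,deg],degrees=True).as_matrix()
def move(s,p,R):
    R0=s["orientation"];print("turn",Ro.from_matrix(R0.T@R).as_rotvec(degrees=True).round(2),"shift",(R0.T@(np.array(p)-s["tcp_pos"])).round(4))
def tface(p): return c+F@np.array(p)
E
python3 - <<'E'
from station import arm
from h import *
s=arm.get_state();
print(tface([0,0,.2]));move(s,tface([0,0,.2]),FT);move(s,[.35,.35,.4],s["orientation"]);
E
```

```text
[ 0.42454016 -0.20212518  0.34143041]
turn [-30.13 -22.22  70.55] shift [-0.4702 -0.6081 -0.0882]
turn [0. 0. 0.] shift [-0.1737 -0.1365 -0.1471]
```

>>> jog_arm(plan=[[[0,0,0],[-0.06,-0.05,-0.1],100],[[0,0,0],[-0.12,-0.1,-0.147],100],[[0,0,0],[-0.174,-0.137,-0.147],100],[[-30,-22,70.5],[-0.47,-0.608,-0.088],100],[[-30,-22,70.5],[-0.47,-0.608,-0.088],100],[[-30,-22,70.5],[-0.47,-0.608,-0.088],100],[[-30,-22,70.5],[-0.47,-0.608,-0.088],100],[[-30,-22,70.5],[-0.47,-0.608,-0.088],100],[[-30,-22,70.5],[-0.47,-0.608,-0.088],100],[[-30,-22,70.5],[-0.47,-0.608,-0.088],100],[[-30,-22,70.5],[-0.47,-0.608,-0.088],100],[[-30,-22,70.5],[-0.47,-0.608,-0.088],100]])

```text
clock: 1.2
tcp_pos: [0.4092, 0.1517, 0.3607]
orientation: [[-0.179, 0.9, 0.397], [0.981, 0.196, -0.004], [-0.081, 0.389, -0.918]]
ft_force: [1.8, 0.1, 0.2]
finger_gap: 0.0856
```

```bash
python3 - <<'E'
from station import arm
from h import *
s=arm.get_state();print(s["tcp_pos"],s["qpos"].round(3),s["joint_velocities"].round(2));move(s,tface([0,0,.2]),FT)
E
```

```text
[0.4092056  0.15170059 0.36065684] [ 0.076 -0.841 -0.504  1.501 -0.034  1.443] [-0.99 -0.    0.1  -0.35  0.05  0.37]
turn [-11.2   -4.54  17.77] shift [-0.3481 -0.0631  0.0251]
```

```bash
python3 - <<'E'
from station import arm
from h import *
s=arm.get_state();p=tface([0.03,0,.13]);print(p);move(s,p,FT)
E
```

```text
[ 0.48872599 -0.21046146  0.30129706]
turn [-11.2   -4.54  17.77] shift [-0.3645 -0.0226  0.0874]
```

>>> jog_arm(plan=[[[-11.2,-4.5,17.8],[-0.36,-0.022,0.087],100],[[-11.2,-4.5,17.8],[-0.36,-0.022,0.087],100],[[-11.2,-4.5,17.8],[-0.36,-0.022,0.087],100],[[-11.2,-4.5,17.8],[-0.36,-0.022,0.087],100],[[-11.2,-4.5,17.8],[-0.36,-0.022,0.087],100],[[-11.2,-4.5,17.8],[-0.36,-0.022,0.087],100],[[-11.2,-4.5,17.8],[-0.36,-0.022,0.087],100],[[-11.2,-4.5,17.8],[-0.36,-0.022,0.087],100],[[-11.2,-4.5,17.8],[-0.36,-0.022,0.087],100],[[-11.2,-4.5,17.8],[-0.36,-0.022,0.087],100],[[-11.2,-4.5,17.8],[-0.36,-0.022,0.087],100]])

```text
clock: 2.12
tcp_pos: [0.4875, -0.2075, 0.2996]
orientation: [[0.129, 0.814, 0.567], [0.992, -0.107, -0.072], [0.002, 0.571, -0.821]]
ft_force: [-0.1, 0.2, -0.6]
finger_gap: 0.0855
```

```bash
python3 - <<'E'
from station import arm
from h import *
s=arm.get_state();print(s["tcp_pos"],s["qpos"].round(3),s["joint_velocities"].round(2));move(s,tface([0.03,0,.13]),FT)
d=arm.snapshot("wrist");import pickle;pickle.dump(d,open("W1.pkl","wb"));cv2.imwrite("pics/w1.png",d["img"][:,:,::-1])
print(((np.linalg.inv(np.r_[np.c_[F,c],[[0,0,0,1]]])@d["world_from_camera"])).round(3))
for y in(.1165,-.1165): print(proj(d,[tface([0,y,.026]),tface([0,y,.006]),tface([.0865,np.sign(y)*.0965,0]),tface([-.0865,np.sign(y)*.0965,0])]).round(1))
E
```

```text
[ 0.48750807 -0.20754653  0.29964483] [-0.869 -0.818 -0.668  1.247  0.397  0.929] [ 0.09 -0.02  0.03  0.01 -0.02  0.1 ]
turn [-0.16 -0.09 -0.08] shift [-0.0027  0.0022 -0.0005]
[[ 1.     0.    -0.003  0.028]
 [-0.001 -0.945 -0.328  0.087]
 [-0.003  0.328 -0.945  0.251]
 [ 0.     0.     0.     1.   ]]
[[279.5  48.9]
 [282.8  52.7]
 [389.6  80.4]
 [179.7  80.4]]
[[290.1 311.5]
 [291.9 297.6]
 [374.4 278.1]
 [209.3 278. ]]
```

View pics/w1.png

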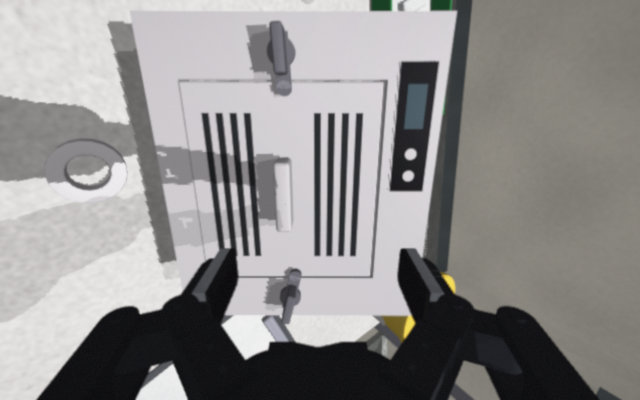

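The wrist view confirms the fit: the rebate edges land within about 2 px. The left fin lies from (276,22) to (285,88), about +0.13 rad. The right fin lies from (295,270) to (286,320), about -0.2 rad. I'll turn the left one counter-clockwise and the right one clockwise.

```bash
python3 - <<'E'
from station import arm
from h import *
s=arm.get_state();R=spin(FT,-7)
for z in(.075,.038):move(s,tface([0,.1165,z]),R)
E
```

```text
turn [-0.08 -0.13 -7.03] shift [ 0.1119 -0.0291  0.0556]
turn [-0.08 -0.13 -7.03] shift [ 0.1118 -0.029   0.0926]
```

>>> jog_arm(plan=[[[0,0,-3.5],[0.04,-0.01,0.02],45],[[0,0,-7],[0.075,-0.02,0.035],45],[[0,0,-7],[0.112,-0.029,0.05],45],[[0,0,-7],[0.112,-0.029,0.056],45],[[0,0,-7],[0.112,-0.029,0.056],45],[[0,0,-7],[0.112,-0.029,0.056],45]], squeeze=30)

```text
clock: 2.67
tcp_pos: [0.5354, -0.0987, 0.2438]
orientation: [[0.015, 0.835, 0.55], [0.998, 0.022, -0.06], [-0.062, 0.55, -0.833]]
ft_force: [0.1, -1.0, 0.9]
finger_gap: 0.0382
```

```bash
python3 - <<'E'
from station import arm
from h import *
s=arm.get_state();R=spin(FT,-7);print(s["qpos"].round(3),s["finger_gap"],s["ft_force"])
for z in(.075,.038):move(s,tface([0,.1165,z]),R)
d=arm.snapshot("wrist");cv2.imwrite("pics/w2.png",d["img"][:,:,::-1]);print(proj(d,[tface([0,.1165,.026]),tface([0,.1165,.006]),tface([0,.0835,.006])]))
E
```

```text
[-0.551 -0.841 -0.786  1.086  0.239  1.083] 0.03818287175981941 [ 0.08250313 -0.99940052  0.94439908]
turn [-1.32 -0.82  0.41] shift [ 0.0028 -0.0232 -0.0098]
turn [-1.32 -0.82  0.41] shift [ 0.0022 -0.0223  0.0271]
[[283.35770013 230.73272558]
 [287.30296264 217.90765091]
 [282.97880778 258.84966148]]
```

View pics/w2.png

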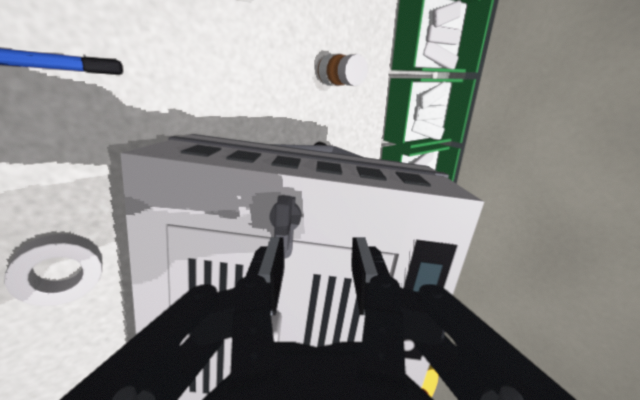

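```bash
cat > kin.py <<'E'
import numpy as np
from scipy.spatial.transform import Rotation as Ro
from scipy.optimize import least_squares
rz=lambda a:Ro.from_euler('z',a).as_matrix();ry=lambda a:Ro.from_euler('y',a).as_matrix();rx=lambda a:Ro.from_euler('x',a).as_matrix()
S3,S5,S6=-1,1,1
C=np.array([[0,0,1.],[0,1,0],[-1,0,0]]).copy()
def fkR(q,s=None):
    s3,s5,s6=s or (S3,S5,S6)
    A=rz(q[0]);A2=A@ry(q[1]);A3=A2@ry(s3*q[2]);A4=A3@ry(q[3]);A5=A4@rz(s5*q[4]);A6=A5@rx(s6*q[5])
    return A,A2,A3,A4,A5,A6
def design(q):
    A,A2,A3,A4,A5,A6=fkR(q)
    # p = [0,0,h]+A[ax,ay,0]+A2[x,0,z]+A3[x,0,z]+A5[x,0,z]
    return np.c_[[0,0,1],A[:,:2],A2[:,[0,2]],A3[:,[0,2]],A5[:,[0]]]
E
python3 - <<'E'
from station import arm
from kin import *
import itertools
s=arm.get_state();np.savez("s3.npz",q=s["qpos"],p=s["tcp_pos"],R=s["orientation"])
S=[([.92632,.10471,.09647,1.56388,0,1.35311],[.24818,.54595,.25252],[[-.9103,.41395,-.00078],[.41395,.9103,-.00106],[.00027,-.00129,-1]]),
([.076,-.841,-.504,1.501,-.034,1.443],[.4092,.1517,.36066],[[-0.179,0.9,0.397],[0.981,0.196,-0.004],[-0.081,0.389,-0.918]]),
([-.869,-.818,-.668,1.247,.397,.929],[.48751,-.20755,.29964],[[0.129,0.814,0.567],[0.992,-0.107,-0.072],[0.002,0.571,-0.821]]),
(s["qpos"],s["tcp_pos"],s["orientation"])]
for sg in itertools.product((1,-1),repeat=3):
    Cs=[fkR(q,sg)[5].T@np.array(R) for q,p,R in S]
    e=[np.degrees(Ro.from_matrix(Cs[0].T@X).magnitude()) for X in Cs]
    print(sg,np.round(e,2)); 
    if max(e)<2: print(Cs[0].round(3)); import kin;kin.S3,kin.S5,kin.S6=sg; M=np.vstack([design(q) for q,p,R in S]);b=np.hstack([p for q,p,R in S]);x,r,rk,sv=np.linalg.lstsq(M,b,rcond=1e-4);print(x.round(4),rk,sv.round(4),((M@x-b)*1e3).round(1))
E
```

```text
(1, 1, 1) [  0.    68.75  86.02 100.31]
(1, 1, -1) [ 0.   69.2  81.92 97.82]
(1, -1, 1) [  0.    68.8   94.57 102.91]
(1, -1, -1) [  0.    69.6  106.68 107.49]
(-1, 1, 1) [0.   0.02 0.03 0.  ]
[[ 0. -0.  1.]
 [-0.  1.  0.]
 [-1. -0.  0.]]
[ 0.1785  0.0341  0.1297 -0.0086  0.2516  0.5333  0.1082  0.2808] 8 [3.929  3.4082 2.0149 0.6135 0.6008 0.3294 0.1535 0.1373] [-0.1  0.  -0.  -0.2 -0.1 -0.3  0.4 -0.5  0.7 -0.3  0.2 -0.4]
(-1, 1, -1) [ 0.   10.31 48.62 31.02]
(-1, -1, 1) [ 0.    3.88 45.47 27.42]
(-1, -1, -1) [ 0.   11.01 65.61 41.18]
```

The kinematic model fits all recorded poses to within 1 mm, so I can check the reach of the planned poses.

```bash
cat >> kin.py <<'E'
X=np.array([ 0.1785,0.0341,0.1297,-0.0086,0.2516,0.5333,0.1082,0.2808])
CC=np.array([[0,0,1.],[0,1,0],[-1,0,0]])
LO=np.array([-2.99,-.84,-1.1,-1.84,-1.51,-3.14]);HI=np.array([2.99,1.86,1.16,2.11,1.56,3.14])
def ik(p,R,q0=(-.55,-.6,-.7,1.1,.24,1.08)):
    best=None
    for g in (q0,(-.5,.0,.0,1.2,.2,1.0),(-.5,.3,.8,1.2,.2,-.5),(-.5,-.5,-.5,1.2,.2,2.)):
        f=lambda q:np.r_[(design(q)@X-p),.3*Ro.from_matrix((fkR(q)[5]@CC).T@R).as_rotvec()]
        r=least_squares(f,np.clip(g,LO+.01,HI-.01),bounds=(LO+.01,HI-.01))
        if best is None or r.cost<best.cost-1e-9: best=r
    return best.x,np.linalg.norm(best.fun[:3])*1e3,np.degrees(np.linalg.norm(best.fun[3:])/.3)
E
python3 - <<'E'
from h import *
from kin import *
def show(n,p,R):
    q,e,a=ik(p,R);print(n,q.round(2),"err mm %.1f deg %.2f"%(e,a))
tilt=lambda R,d:Ro.from_rotvec(F[:,1]*np.radians(d)).as_matrix()@R   # + tips tool toward vertical
for z in(.038,.06,.075):
  for d in(0,):
    for sp in(-7,-80): show(f"L {z} sp{sp}",tface([0,.1165,z]),spin(FT,sp))
    for sp in(14,80): show(f"R {z} sp{sp}",tface([0,-.1165,z]),spin(FT,sp))
    for sp in(0,180): show(f"G {z} sp{sp}",tface([0,0,z-.006]),spin(FT,sp))
for z in(-.012,-.034-.02,.03,.05): show(f"pad {z}",tface([.0465,0,z]),FT)
E
```

```text
L 0.038 sp-7 [-0.54 -0.83 -0.84  1.02  0.22  1.1 ] err mm 11.2 deg 1.84
L 0.038 sp-80 [-0.54 -0.83 -0.84  1.02  0.22 -0.17] err mm 11.2 deg 1.84
R 0.038 sp14 [-1.02 -0.53 -0.64  1.04  0.46  1.02] err mm 0.0 deg 0.00
R 0.038 sp80 [-1.02 -0.53 -0.64  1.04  0.46  2.18] err mm 0.0 deg 0.00
G 0.038 sp0 [-0.82 -0.78 -0.83  1.03  0.37  0.98] err mm 0.0 deg 0.00
G 0.038 sp180 [-0.82 -0.78 -0.83  1.03  0.37 -2.16] err mm 0.0 deg 0.00
L 0.06 sp-7 [-0.54 -0.83 -0.8   1.08  0.22  1.09] err mm 16.0 deg 2.69
L 0.06 sp-80 [-0.54 -0.83 -0.8   1.08  0.22 -0.18] err mm 16.0 deg 2.69
R 0.06 sp14 [-1.04 -0.57 -0.64  1.1   0.47  1.  ] err mm 0.0 deg 0.00
R 0.06 sp80 [-1.04 -0.57 -0.64  1.1   0.47  2.15] err mm 0.0 deg 0.00
G 0.06 sp0 [-0.84 -0.83 -0.83  1.09  0.38  0.96] err mm 0.0 deg 0.00
G 0.06 sp180 [-0.84 -0.83 -0.83  1.08  0.38 -2.18] err mm 0.0 deg 0.00
L 0.075 sp-7 [-0.55 -0.83 -0.77  1.12  0.22  1.08] err mm 19.0 deg 3.24
L 0.075 sp-80 [-0.55 -0.83 -0.77  1.12  0.22 -0.19] err mm 19.0 deg 3.24
R 0.075 sp14 [-1.06 -0.59 -0.63  1.13  0.48  0.98] err mm 0.0 deg 0.00
R 0.075 sp80 [-1.06 -0.59 -0.63  1.13  0.48  2.14] err mm 0.0 deg 0.00
G 0.075 sp0 [-0.85 -0.83 -0.8   1.13  0.39  0.95] err mm 3.0 deg 0.50
G 0.075 sp180 [-0.85 -0.83 -0.8   1.13  0.39 -2.2 ] err mm 3.0 deg 0.50
pad -0.012 [-0.73 -0.49 -0.64  0.9   0.33  1.06] err mm 0.0 deg 0.00
pad -0.054000000000000006 [-0.7  -0.39 -0.62  0.8   0.31  1.09] err mm 0.0 deg 0.00
pad 0.03 [-0.76 -0.59 -0.65  0.99  0.34  1.03] err mm 0.0 deg 0.00
pad 0.05 [-0.77 -0.62 -0.64  1.04  0.35  1.02] err mm 0.0 deg 0.00
```

```bash
cat >> h.py <<'E'
def Lpose(t,a,h=.020,ahead=.014):
    # left fin: tool rolled t deg in the fin plane (wrist toward the wing), turned with button angle a (rad); point h above face on pivot
    B=FT@Ro.from_rotvec([0,t,0],degrees=True).as_matrix()
    R=Ro.from_rotvec(F[:,2]*a).as_matrix()@B
    return tface([0,.1165,h])-R[:,2]*ahead,R
E
python3 - <<'E'
from h import *
from kin import *
print(F.T@Lpose(20,0)[1][:,2])
for t in(10,15,20,25,30):
  for a in(.1,.5,.9,1.3):
    for h in (.02,.055):
      p,R=Lpose(t,a,h);q,e,g=ik(p,R)
      if h<.03 or e>.1:print(t,a,h,q.round(2),"%.1f %.2f"%(e,g))
E
```

```text
[-6.92738707e-17  3.42020143e-01 -9.39692621e-01]
10 0.1 0.02 [-0.66 -0.83 -0.86  1.11  0.44  0.98] 2.4 0.40
10 0.1 0.055 [-0.68 -0.83 -0.79  1.21  0.44  0.95] 10.0 1.72
10 0.5 0.02 [-0.63 -0.77 -0.8   1.14  0.38  0.6 ] 0.0 0.00
10 0.5 0.055 [-0.66 -0.83 -0.78  1.23  0.39  0.57] 0.8 0.14
10 0.9 0.02 [-0.59 -0.71 -0.74  1.15  0.3   0.24] 0.0 0.00
10 1.3 0.02 [-0.54 -0.68 -0.71  1.15  0.21 -0.11] 0.0 0.00
15 0.1 0.02 [-0.71 -0.8  -0.84  1.17  0.53  0.9 ] 0.0 0.00
15 0.1 0.055 [-0.74 -0.83 -0.81  1.26  0.54  0.87] 4.3 0.74
15 0.5 0.02 [-0.66 -0.68 -0.73  1.21  0.44  0.53] 0.0 0.00
15 0.9 0.02 [-0.6  -0.6  -0.65  1.23  0.33  0.2 ] 0.0 0.00
15 1.3 0.02 [-0.53 -0.56 -0.61  1.22  0.2  -0.12] 0.0 0.00
20 0.1 0.02 [-0.76 -0.73 -0.81  1.23  0.61  0.82] 0.0 0.00
20 0.5 0.02 [-0.69 -0.59 -0.67  1.28  0.49  0.47] 0.0 0.00
20 0.9 0.02 [-0.61 -0.49 -0.56  1.3   0.34  0.16] 0.0 0.00
20 1.3 0.02 [-0.52 -0.45 -0.51  1.29  0.19 -0.13] 0.0 0.00
25 0.1 0.02 [-0.79 -0.66 -0.77  1.3   0.68  0.73] 0.0 0.00
25 0.5 0.02 [-0.71 -0.5  -0.6   1.36  0.53  0.4 ] 0.0 0.00
25 0.9 0.02 [-0.62 -0.39 -0.48  1.38  0.36  0.12] 0.0 0.00
25 1.3 0.02 [-0.52 -0.34 -0.41  1.37  0.18 -0.14] 0.0 0.00
30 0.1 0.02 [-0.82 -0.58 -0.73  1.37  0.74  0.63] 0.0 0.00
30 0.5 0.02 [-0.73 -0.4  -0.53  1.44  0.56  0.33] 0.0 0.00
30 0.9 0.02 [-0.62 -0.29 -0.39  1.46  0.37  0.08] 0.0 0.00
30 1.3 0.02 [-0.51 -0.23 -0.32  1.44  0.16 -0.15] 0.0 0.00
```

```bash
python3 - <<'E'
from station import arm
from h import *
s=arm.get_state()
for h in(.055,.02):move(s,*Lpose(20,.13,h))
# later: turning rows relative to pose at a=.13
p0,R0=Lpose(20,.13)
for a in np.arange(.23,1.45,.1):
    p,R=Lpose(20,a);print(round(a,2),Ro.from_matrix(R0.T@R).as_rotvec(degrees=True).round(1),(R0.T@(p-p0)).round(4))
E
```

```text
turn [-1.24 19.26 -0.33] shift [-0.0009 -0.0235 -0.0025]
turn [-1.24 19.26 -0.33] shift [-0.0014 -0.0227  0.0325]
0.23 [ 2.  -0.  -5.4] [0.     0.0005 0.    ]
0.33 [  3.9   0.  -10.8] [0.0001 0.001  0.    ]
0.43 [  5.9  -0.  -16.2] [0.0002 0.0014 0.0001]
0.53 [  7.8  -0.  -21.5] [0.0004 0.0019 0.0001]
0.63 [  9.8  -0.  -26.9] [0.0006 0.0023 0.0002]
0.73 [ 11.8   0.  -32.3] [0.0008 0.0027 0.0003]
0.83 [ 13.7   0.  -37.7] [0.0011 0.0031 0.0004]
0.93 [ 15.7   0.  -43.1] [0.0014 0.0034 0.0005]
1.03 [ 17.6  -0.  -48.5] [0.0017 0.0038 0.0006]
1.13 [ 19.6   0.  -53.8] [0.0021 0.004  0.0008]
1.23 [ 21.6   0.  -59.2] [0.0025 0.0043 0.0009]
1.33 [ 23.5   0.  -64.6] [0.0029 0.0045 0.001 ]
1.43 [ 25.5  -0.  -70. ] [0.0033 0.0046 0.0012]
```

>>> jog_arm(plan=[[[-0.5,6.5,0],[0,-0.01,-0.005],45],[[-1,13,0],[0,-0.02,-0.004],45],[[-1.2,19.3,-0.3],[-0.001,-0.0235,-0.0025],45],[[-1.2,19.3,-0.3],[-0.001,-0.0235,-0.0025],45],[[-1.2,19.3,-0.3],[-0.001,-0.0235,-0.0025],45]])

```text
clock: 3.13
tcp_pos: [0.5139, -0.1042, 0.2322]
orientation: [[-0.166, 0.825, 0.541], [0.963, 0.017, 0.27], [0.213, 0.565, -0.797]]
ft_force: [0.2, 0.5, 0.7]
finger_gap: 0.0384
```

```bash
python3 - <<'E'
from station import arm
from h import *
s=arm.get_state();print(s["qpos"].round(3),s["joint_velocities"].round(2))
for h in(.055,.02):move(s,*Lpose(20,.13,h))
d=arm.snapshot("wrist");cv2.imwrite("pics/w3.png",d["img"][:,:,::-1]);print(proj(d,[tface([0,.1165,.026]),tface([0,.1165,.006]),tface([0,.0835,.006])]))
E
```

```text
[-0.788 -0.639 -0.678  1.298  0.611  0.755] [ 0.05 -0.09 -0.02 -0.02 -0.02  0.03]
turn [-0.12  0.12 -0.45] shift [ 0.0033  0.0013 -0.0001]
turn [-0.12  0.12 -0.45] shift [-0.0086  0.0015  0.0328]
[[320.65899385 241.47884567]
 [320.48068892 236.87849248]
 [314.80777581 282.66108044]]
```

View pics/w3.png

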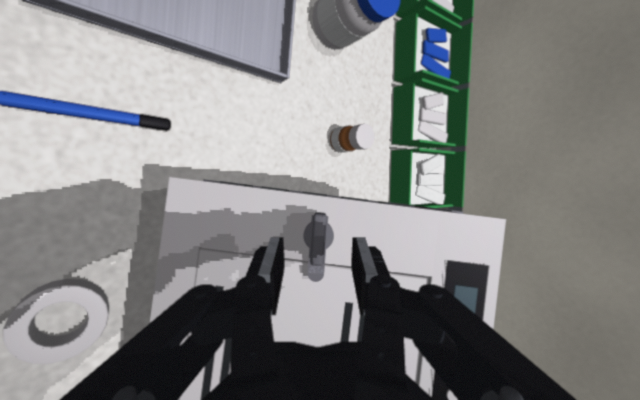

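The fin at (319,235) sits centred between the jaws, as predicted. Next I'll descend and close.

>>> jog_arm(plan=[[[0,0,0],[-0.003,0.001,0.012],45],[[0,0,0],[-0.007,0.001,0.022],45],[[0,0,0],[-0.01,0.001,0.033],45],[[0,0,0],[-0.01,0.001,0.033],45],[[0,0,0],[-0.01,0.001,0.033],0],[[0,0,0],[-0.01,0.001,0.033],0],[[0,0,0],[-0.01,0.001,0.033],0],[[0,0,0],[-0.01,0.001,0.033],0],[[0,0,0],[-0.01,0.001,0.033],0]], squeeze=30)

```text
clock: 3.93
tcp_pos: [0.5331, -0.1024, 0.2054]
orientation: [[-0.169, 0.825, 0.539], [0.963, 0.021, 0.27], [0.212, 0.565, -0.798]]
ft_force: [-21.4, -1.3, 7.5]
finger_gap: 0.0079
```

```bash
python3 - <<'E'
from station import arm
from h import *
s=arm.get_state();print(s["ft_force"],s["finger_gap"],s["joint_velocities"].round(2))
move(s,*Lpose(20,.13,.02))
E
```

```text
[-21.35205225  -1.32558385   7.54233146] 0.007908310311768722 [-0.  0.  0.  0.  0. -0.]
turn [-0.24  0.08 -0.24] shift [-0.0015  0.0008  0.0006]
```

>>> jog_arm(plan=[[[0,0,0],[0,-0.001,-0.002],0],[[2,0,-5.4],[0,-0.0005,-0.002],0],[[3.9,0,-10.8],[0,0,-0.002],0],[[5.9,0,-16.2],[0,0.0004,-0.002],0],[[7.8,0,-21.5],[0.0004,0.0009,-0.002],0],[[9.8,0,-26.9],[0.0006,0.0013,-0.002],0]])

```text
clock: 4.43
tcp_pos: [0.5346, -0.1019, 0.2071]
orientation: [[-0.549, 0.732, 0.404], [0.835, 0.501, 0.226], [-0.037, 0.462, -0.886]]
ft_force: [12.8, 3.4, -14.2]
finger_gap: 0.0081
```

```bash
python3 - <<'E'
from station import arm
from h import *
s=arm.get_state();print(s["ft_force"],s["ft_force"]@s["orientation"],s["moment"],s["finger_gap"])
for a in(.63,1.0,1.4):move(s,*Lpose(20,a,.021))
E
```

```text
[ 12.78237952   3.44142186 -14.18236738] [-3.61407346  4.52691909 18.51533504] [-0.26164489 -0.68629097 -0.42219716] 0.00806548259034857
turn [-0.09 -0.09  0.12] shift [-0.0015  0.0003  0.0002]
turn [  7.17  -0.1  -19.8 ] shift [-0.0012  0.002   0.0003]
turn [ 15.03  -0.1  -41.33] shift [-0.0002  0.0036  0.0006]
```

>>> jog_arm(plan=[[[1.9,0,-5.2],[0,0.0003,0.0005],0],[[3.8,0,-10.3],[0,0.0007,0.001],0],[[5.6,0,-15.5],[0,0.001,0.001],0],[[7.5,0,-20.7],[0,0.0015,0.001],0],[[9.4,0,-25.8],[0,0.002,0.001],0],[[11.3,0,-31],[0,0.0025,0.001],0],[[13.2,0,-36.2],[0,0.003,0.001],0],[[15,0,-41.3],[0,0.0035,0.001],0],[[15,0,-41.3],[0,0.0035,0.001],0]])

```text
clock: 5.18
tcp_pos: [0.5371, -0.0987, 0.2084]
orientation: [[-0.927, 0.263, 0.266], [0.28, 0.96, 0.026], [-0.249, 0.099, -0.964]]
ft_force: [-1.4, 4.9, -4.6]
finger_gap: 0.0083
```

```bash
python3 - <<'E'
from station import arm
from h import *
s=arm.get_state();print(s["ft_force"],s["ft_force"]@s["orientation"],s["finger_gap"],s["qpos"].round(2))
for a,h in((1.4,.021),(1.4,.07)):move(s,*Lpose(20,a,h))
E
```

```text
[-1.44375199  4.89784053 -4.58305311] [3.84781984 3.86841982 4.16019809] 0.008290192135577341 [-0.5  -0.39 -0.46  1.27  0.15 -0.21]
turn [ 0.1  -0.15  0.1 ] shift [-0.0009 -0.0012  0.0002]
turn [ 0.1  -0.15  0.1 ] shift [ 0.016  -0.0011 -0.0458]
```

>>> jog_arm(plan=[[[0,0,0],[0,0,0],40],[[0,0,0],[0,0,0],40],[[0,0,0],[0,0,0],40],[[0,0,0],[0,0,0],40],[[0,0,0],[0.005,0,-0.014],40],[[0,0,0],[0.01,0,-0.03],40],[[0,0,0],[0.016,0,-0.046],40],[[0,0,0],[0.016,0,-0.046],40]])

```text
clock: 5.85
tcp_pos: [0.5105, -0.0977, 0.252]
orientation: [[-0.924, 0.27, 0.271], [0.287, 0.958, 0.024], [-0.253, 0.1, -0.962]]
ft_force: [0.7, 0.2, 1.9]
finger_gap: 0.0345
```

```bash
cat >> h.py <<'E'
def Rpose(a,h=.020,ahead=.014):
    R=Ro.from_rotvec(F[:,2]*a).as_matrix()@FT
    return tface([0,-.1165,h])-R[:,2]*ahead,R
E
python3 - <<'E'
from station import arm
from h import *
from kin import *
s=arm.get_state();print(s["ft_force"],s["finger_gap"])
p,R=Rpose(-.22,.055);move(s,p,R);move(s,tface([0.03,-0.04,.1]),R)
for f in(0,.25,.5,.75,1):
    pp=s["tcp_pos"]*(1-f)+f*p;RR=s["orientation"]@Ro.from_rotvec(f*Ro.from_matrix(s["orientation"].T@R).as_rotvec()).as_matrix()
    print(((pp-c)@F).round(3),ik(pp,RR))
d=arm.snapshot("top");o=d["img"][110:260,338:508,::-1];w=arm.snapshot("wrist")["img"][:,:,::-1]
cv2.imwrite("pics/t4.png",cv2.resize(o,None,fx=4,fy=4,interpolation=cv2.INTER_CUBIC))
E
```

```text
[0.6843178  0.17856995 1.85089596] 0.034532828211617336
turn [-16.06 -15.28  91.48] shift [-0.0369 -0.2288  0.0045]
turn [-16.06 -15.28  91.48] shift [-0.0415 -0.1483 -0.0302]
[0.007 0.115 0.086] (array([-0.53045477, -0.53034752, -0.48739856,  1.38758421,  0.1582213 ,
       -0.22493845]), np.float64(1.347898199697884e-10), np.float64(1.2635294692078507e-11))
[0.006 0.057 0.081] (array([-0.69980106, -0.58074538, -0.54870571,  1.35263391,  0.27458431,
        0.01880905]), np.float64(3.309921640029446e-09), np.float64(6.417476186328265e-10))
[ 0.004 -0.001  0.077] (array([-0.8468446 , -0.60757771, -0.59659829,  1.29856369,  0.37199707,
        0.29414502]), np.float64(5.651371285465115e-10), np.float64(1.0727174034631143e-10))
[ 0.002 -0.059  0.073] (array([-0.96519903, -0.60877737, -0.62687268,  1.22003231,  0.44168881,
        0.60951328]), np.float64(6.51463457791532e-09), np.float64(1.2769441189491335e-09))
[-0.    -0.116  0.069] (array([-1.05215076, -0.58110286, -0.6336159 ,  1.11850772,  0.47504391,
        0.96581371]), np.float64(7.091558056276486e-07), np.float64(1.3209166736962239e-07))
```

>>> jog_arm(plan=[[[-2,-2,7],[-0.003,-0.02,-0.005],40],[[-3,-3,14],[-0.006,-0.038,-0.005],40],[[-4,-4,21],[-0.01,-0.058,-0.003],40],[[-5,-5,28],[-0.013,-0.078,-0.002],40],[[-6,-6,35],[-0.016,-0.098,0],40],[[-7,-7,42],[-0.019,-0.118,0],40],[[-8.5,-8.5,49],[-0.022,-0.138,0],40],[[-10,-9.5,56],[-0.026,-0.158,0.002],40],[[-11,-10.5,63],[-0.03,-0.178,0.003],40],[[-12,-12,70],[-0.033,-0.198,0.004],40],[[-13.5,-13,77],[-0.035,-0.215,0.0045],40],[[-15,-14,84],[-0.037,-0.229,0.0045],40]])

```text
clock: 6.95
tcp_pos: [0.4837, -0.3281, 0.2285]
orientation: [[0.182, 0.812, 0.554], [0.98, -0.192, -0.041], [0.074, 0.551, -0.831]]
ft_force: [-0.4, 0.5, -0.5]
finger_gap: 0.0343
```

```bash
python3 - <<'E'
from station import arm
from h import *
s=arm.get_state();move(s,*Rpose(-.22,.055))
E
```

```text
turn [-1.54 -1.57  7.64] shift [ 0.0012  0.0032 -0.0045]
```

>>> jog_arm(plan=[[[-1,-1,5],[0.001,0.002,-0.003],40],[[-1.5,-1.5,7.6],[0.001,0.002,-0.004],40],[[-1.5,-1.5,7.6],[0.001,0.002,-0.004],40],[[-1.5,-1.5,7.6],[0.001,0.002,-0.004],40]])

```text
clock: 7.28
tcp_pos: [0.4837, -0.3259, 0.2339]
orientation: [[0.294, 0.768, 0.568], [0.948, -0.31, -0.071], [0.122, 0.56, -0.82]]
ft_force: [0.4, -0.6, -0.3]
finger_gap: 0.0342
```

```bash
python3 - <<'E'
from station import arm
from h import *
s=arm.get_state();move(s,*Rpose(-.22,.055));move(s,*Rpose(-.22,.02))
d=arm.snapshot("wrist");a=d["img"][:,:,::-1];print(proj(d,[tface([0,-.1165,.026]),tface([0,-.1165,.006]),tface([0.0072,-.0843,.006])]))
t=arm.snapshot("top")["img"][110:260,338:508,::-1]
b=cv2.resize(a,(480,300),interpolation=cv2.INTER_AREA);t=cv2.resize(t,(340,300),interpolation=cv2.INTER_CUBIC)
cv2.imwrite("pics/w5.png",cv2.vconcat([a[150:350,:640],cv2.copyMakeBorder(t,0,0,0,300,cv2.BORDER_CONSTANT)]))
E
```

```text
turn [-0.09 -0.13  0.55] shift [-0.0012  0.0009  0.0001]
turn [-0.09 -0.13  0.55] shift [-0.0013  0.0009  0.0351]
[[319.27792323 232.33171301]
 [319.15315482 219.34540869]
 [319.737872   174.82732028]]
```

View pics/w5.png

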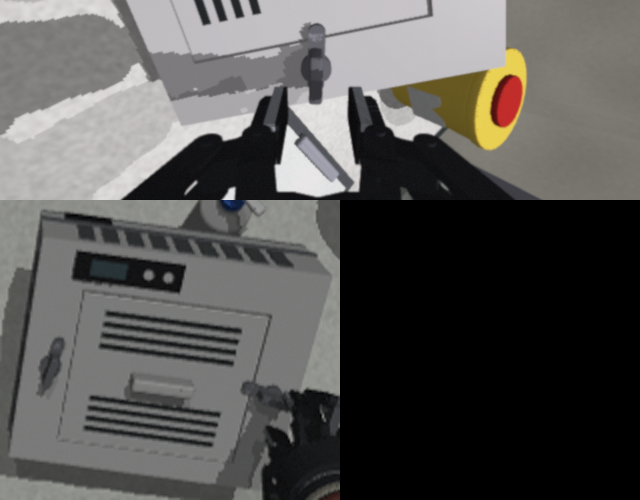

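The left button now points up-slope, at (52,360) in the lower picture. The right fin at (316,225 in the full image) is centred and aligned between the jaws. Next I'll descend, grip and turn it clockwise.

>>> jog_arm(plan=[[[0,0,0],[0,0,0.012],40],[[0,0,0],[-0.001,0,0.024],40],[[0,0,0],[-0.001,0,0.033],40],[[0,0,0],[-0.001,0,0.033],40],[[0,0,0],[-0.001,0,0.033],0],[[0,0,0],[-0.001,0,0.033],0],[[0,0,0],[-0.001,0,0.033],0],[[0,0,0],[-0.001,0,0.033],0]])

```text
clock: 8.05
tcp_pos: [0.5008, -0.3288, 0.207]
orientation: [[0.297, 0.769, 0.566], [0.947, -0.313, -0.071], [0.122, 0.557, -0.821]]
ft_force: [-13.7, 4.0, 1.7]
finger_gap: 0.0078
```

```bash
python3 - <<'E'
from station import arm
from h import *
s=arm.get_state();print(s["ft_force"]@s["orientation"],s["finger_gap"])
move(s,*Rpose(-.22,.021));move(s,*Rpose(-1.4,.021));move(s,*Rpose(-.8,.021))
E
```

```text
[ -0.06201595 -10.79342099  -9.43349442] 0.007845648070548394
turn [-0.24 -0.07  0.39] shift [-0.0003  0.0019  0.0021]
turn [-0.26  0.08 68.  ] shift [-0.0003  0.0019  0.0021]
turn [-0.26 -0.   33.62] shift [-0.0003  0.0019  0.0021]
```

>>> jog_arm(plan=[[[0,0,0],[0,-0.0015,-0.001],0],[[0,0,6],[0,-0.0015,-0.001],0],[[0,0,12],[0,-0.0015,-0.001],0],[[0,0,18.5],[0,-0.0015,-0.001],0],[[0,0,25],[0,-0.0015,-0.001],0],[[0,0,31.5],[0,-0.0015,-0.001],0],[[0,0,38],[0,-0.0015,-0.001],0],[[0,0,44.5],[0,-0.0015,-0.001],0],[[0,0,51],[0,-0.0015,-0.001],0],[[0,0,57.5],[0,-0.0015,-0.001],0],[[0,0,64],[0,-0.0015,-0.001],0],[[0,0,68],[0,-0.0015,-0.001],0]])

```text
clock: 9.05
tcp_pos: [0.5, -0.3279, 0.2066]
orientation: [[0.823, 0.009, 0.568], [0.059, -0.996, -0.07], [0.565, 0.091, -0.82]]
ft_force: [1.9, 2.8, -6.8]
finger_gap: 0.0078
```

>>> jog_arm(plan=[[[0,0,0],[0,0,0],0],[[0,0,0],[0,0,0],40],[[0,0,0],[0,0,0],40],[[0,0,0],[0,0,0],40],[[0,0,0],[0,0,0],40],[[0,0,0],[0,0,-0.015],40],[[0,0,0],[0,0,-0.03],40],[[0,0,0],[0,0,-0.045],40],[[0,0,0],[0,0,-0.045],40]])

```text
clock: 9.8
tcp_pos: [0.4748, -0.3267, 0.248]
orientation: [[0.821, 0.013, 0.571], [0.069, -0.995, -0.076], [0.567, 0.101, -0.818]]
ft_force: [1.2, -0.4, 1.1]
finger_gap: 0.034
```

```bash
python3 - <<'E'
from station import arm
from h import *
from kin import *
s=arm.get_state();print(s["ft_force"],s["finger_gap"],s["qpos"].round(2));
for z in(.07,.03,.024):
    p=tface([0,0,z]);move(s,p,FT);print(ik(p,FT))
t=arm.snapshot("top")["img"][110:260,338:508,::-1]
cv2.imwrite("pics/t6.png",cv2.resize(t,None,fx=4,fy=4,interpolation=cv2.INTER_CUBIC))
E
```

```text
[ 1.15467834 -0.39613406  1.07933777] 0.03403165640336125 [-1.07 -0.59 -0.62  1.15  0.48  2.12]
turn [ 1.900e-01 -2.000e-02 -7.999e+01] shift [ 0.02   -0.1154  0.0155]
(array([-0.84915085, -0.83      , -0.79827851,  1.12773001,  0.38578935,
        0.94411002]), np.float64(3.1544964706846557), np.float64(0.5319457784940416))
turn [ 1.900e-01 -2.000e-02 -7.999e+01] shift [ 0.0199 -0.1155  0.0555]
(array([-0.81405413, -0.77976001, -0.83083786,  1.02280755,  0.37131569,
        0.98112379]), np.float64(5.741256510986121e-05), np.float64(9.118588085838678e-06))
turn [ 1.900e-01 -2.000e-02 -7.999e+01] shift [ 0.0199 -0.1155  0.0615]
(array([-0.80850389, -0.76633291, -0.83106803,  1.00725876,  0.36866524,
        0.98635427]), np.float64(5.094220020030821e-07), np.float64(8.00086998249353e-08))
```

Right button turned by about 80° in total. Next I'll check the lift and carry path, then move to the ridge.

```bash
cat >> h.py <<'E'
cy,sy=np.cos(np.radians(-4.2)),np.sin(np.radians(-4.2))
TT=np.array([[-sy,cy,0],[cy,sy,0],[0,0,-1.]])
E
python3 - <<'E'
from h import *
from kin import *
print(TT.round(3),np.linalg.det(TT))
sl=lambda f:FT@Ro.from_rotvec(f*Ro.from_matrix(FT.T@TT).as_rotvec()).as_matrix()
B=tface([0,0,.047])
def show(n,p,f):
    q,e,a=ik(np.array(p),sl(f));print(n,np.round(p,3),f,q.round(2),"%.1f %.2f"%(e,a))
show("A",tface([0,0,.027]),0);show("B",B,0)
for dx,dz,f in((.02,.03,0),(.03,.03,0),(.04,.05,0),(.04,.08,0),(.04,.08,.3),(.03,.12,.5),(0,.15,.8),(0,.15,1)):show("C",B+[dx,0,dz],f)
for p in((.5,-.1,.33),(.5,0,.3),(.5,.1,.25),(.5,.207,.2),(.5,.207,.037)):show("D",p,1)
E
```

```text
[[ 0.073  0.997  0.   ]
 [ 0.997 -0.073  0.   ]
 [ 0.     0.    -1.   ]] 1.0
A [ 0.523 -0.215  0.2  ] 0 [-0.81 -0.77 -0.83  1.02  0.37  0.98] 0.0 0.00
B [ 0.512 -0.213  0.216] 0 [-0.83 -0.82 -0.83  1.07  0.38  0.97] 0.0 0.00
C [ 0.532 -0.213  0.246] 0 [-0.79 -0.7  -0.7   1.07  0.36  1.  ] 0.0 0.00
C [ 0.542 -0.213  0.246] 0 [-0.78 -0.66 -0.67  1.05  0.35  1.02] 0.0 0.00
C [ 0.552 -0.213  0.266] 0 [-0.76 -0.6  -0.59  1.07  0.34  1.03] 0.0 0.00
C [ 0.552 -0.213  0.296] 0 [-0.76 -0.57 -0.51  1.12  0.34  1.03] 0.0 0.00
C [ 0.552 -0.213  0.296] 0.3 [-0.7  -0.37 -0.3   1.27  0.23  1.02] 0.0 0.00
C [ 0.542 -0.213  0.336] 0.5 [-0.68 -0.22 -0.08  1.45  0.16  1.01] 0.0 0.00
C [ 0.512 -0.213  0.366] 0.8 [-0.67 -0.08  0.13  1.68  0.06  0.99] 0.0 0.00
C [ 0.512 -0.213  0.366] 1 [-0.63  0.06  0.27  1.78  0.    1.01] 0.0 0.00
D [ 0.5  -0.1   0.33] 1 [-0.45 -0.18 -0.03  1.72  0.    1.19] 0.0 0.00
D [0.5 0.  0.3] 1 [-0.26 -0.25 -0.15  1.67  0.    1.38] 0.0 0.00
D [0.5  0.1  0.25] 1 [-0.06 -0.26 -0.26  1.58  0.    1.58] 0.0 0.00
D [0.5   0.207 0.2  ] 1 [ 0.15 -0.17 -0.26  1.47  0.    1.79] 0.0 0.00
D [0.5   0.207 0.037] 1 [ 0.15 -0.13 -0.53  1.17  0.    1.79] 0.0 0.00
```

View pics/t6.png

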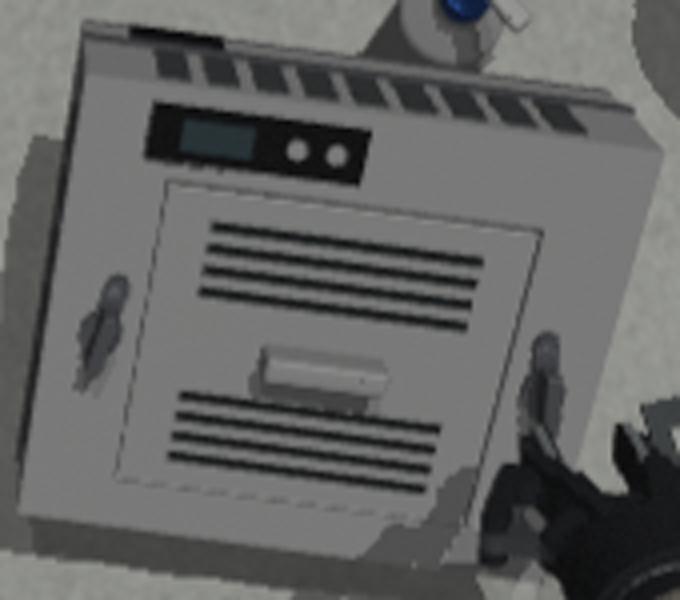

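Both buttons stand with their wings up-slope, at (105,320) and (543,385) in the enlarged crop. Next, to the ridge.

>>> jog_arm(plan=[[[0,0,-7],[0.002,-0.01,0.01],40],[[0,0,-14],[0.004,-0.02,0.012],40],[[0,0,-21],[0.006,-0.032,0.014],40],[[0,0,-28],[0.008,-0.044,0.016],40],[[0,0,-35],[0.01,-0.056,0.018],40],[[0,0,-42],[0.012,-0.068,0.02],40],[[0,0,-49],[0.014,-0.08,0.022],40],[[0,0,-56],[0.016,-0.09,0.024],40],[[0,0,-63],[0.018,-0.1,0.026],40],[[0,0,-70],[0.02,-0.11,0.027],40],[[0,0,-77],[0.02,-0.1155,0.028],40],[[0,0,-80],[0.02,-0.1155,0.028],40]])

```text
clock: 10.85
tcp_pos: [0.5061, -0.21, 0.2205]
orientation: [[0.122, 0.814, 0.569], [0.992, -0.1, -0.071], [-0.001, 0.573, -0.82]]
ft_force: [0.6, 0.3, 0.5]
finger_gap: 0.034
```

>>> jog_arm(plan=[[[0,0,0],[0,0,0],40],[[0,0,0],[0,0,0],40]])

```text
clock: 11.02
tcp_pos: [0.5059, -0.2112, 0.2211]
orientation: [[0.131, 0.812, 0.569], [0.991, -0.11, -0.072], [0.004, 0.573, -0.819]]
ft_force: [0.0, -0.6, -0.0]
finger_gap: 0.0342
```

```bash
python3 - <<'E'
from station import arm
from h import *
s=arm.get_state();print(s["qpos"].round(3))
for z in(.057,.027):move(s,tface([0,0,z]),FT)
d=arm.snapshot("wrist");a=d["img"][:,:,::-1];cv2.imwrite("pics/w7.png",a)
print(proj(d,[tface([x,y,.024]) for x,y in((.007,.032),(-.007,.032),(.007,-.032))]+[tface([.0865,.0965,0]),tface([-.0865,.0965,0])]).round(0))
E
```

```text
[-0.839 -0.801 -0.805  1.08   0.384  0.961]
turn [-0.03 -0.11 -0.23] shift [-0.0015  0.002  -0.0025]
turn [-0.03 -0.11 -0.23] shift [-0.0015  0.002   0.0275]
[[334. 193.]
 [309. 193.]
 [332. 287.]
 [473.  72.]
 [170.  73.]]
```

View pics/w7.png

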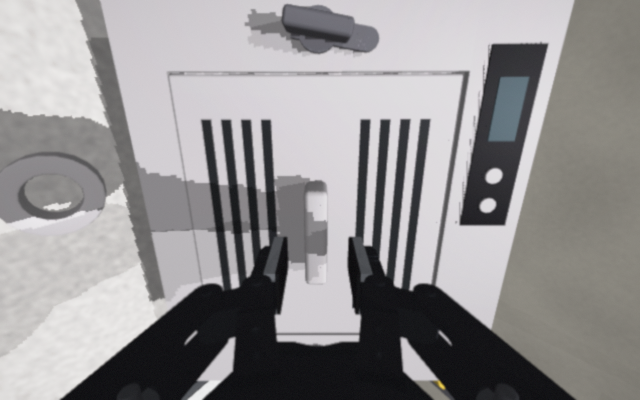

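The ridge spans columns 305–328, centre 316, and the jaws are centred at about 316. No sideways correction is needed.

>>> jog_arm(plan=[[[0,0,0],[0,0,0.01],40],[[0,0,0],[0,0,0.019],40],[[0,0,0],[0,0,0.026],40],[[0,0,0],[0,0,0.026],40],[[0,0,0],[0,0,0.026],0],[[0,0,0],[0,0,0.026],0],[[0,0,0],[0,0,0.026],0],[[0,0,0],[0,0,0.026],0],[[0,0,0],[0,0,0.026],0]], squeeze=60)

```text
clock: 11.82
tcp_pos: [0.5204, -0.2132, 0.2004]
orientation: [[0.13, 0.812, 0.569], [0.992, -0.108, -0.072], [0.003, 0.573, -0.819]]
ft_force: [-2.0, -0.0, -0.7]
finger_gap: 0.0125
```

```bash
python3 - <<'E'
from station import arm
from h import *
s=arm.get_state();print(s["ft_force"]@s["orientation"],s["finger_gap"],((s["tcp_pos"]-c)@F).round(4))
E
```

```text
[-0.28727348 -2.01039713 -0.50791313] 0.012522851096509925 [-0.0019  0.0013  0.0292]
```

>>> jog_arm(plan=[[[0,0,0],[0,0,-0.003],0],[[0,0,0],[0,0,-0.007],0],[[0,0,0],[0,0,-0.011],0],[[0,0,0],[0,0,-0.015],0],[[0,0,0],[0,0,-0.018],0],[[0,0,0],[0,0,-0.018],0]])

```text
clock: 12.32
tcp_pos: [0.5102, -0.2122, 0.2162]
orientation: [[0.13, 0.812, 0.57], [0.992, -0.107, -0.073], [0.002, 0.574, -0.819]]
ft_force: [0.1, 0.8, -1.3]
finger_gap: 0.0125
```

```bash
python3 - <<'E'
from station import arm
from h import *
s=arm.get_state();print(s["ft_force"],s["finger_gap"],((s["tcp_pos"]-c)@F).round(4),s["qpos"].round(3))
p=s["tcp_pos"];R=s["orientation"]
print("up .1/fwd .04:",(R.T@np.array([.04,0,.1])).round(4))
move(s,p+[.035,.005,.13],FT@Ro.from_rotvec(.5*Ro.from_matrix(FT.T@TT).as_rotvec()).as_matrix());move(s,[.505,-.1,.35],TT);move(s,[.505,0,.3],TT)
E
```

```text
[ 0.10053825  0.78823768 -1.3117002 ] 0.012547664609557698 [-0.0012  0.001   0.0479] [-0.832 -0.789 -0.808  1.061  0.381  0.966]
up .1/fwd .04: [ 0.0054  0.0899 -0.0591]
turn [17.54  0.42 -1.65] shift [ 0.0097  0.1025 -0.0869]
turn [35.04  0.9  -3.19] shift [ 0.1108  0.0606 -0.1207]
turn [35.04  0.9  -3.19] shift [ 0.2099  0.0211 -0.0871]
```

>>> jog_arm(plan=[[[0,0,0],[0.001,0.015,-0.012],0],[[0,0,0],[0.002,0.04,-0.026],0],[[0,0,0],[0.004,0.065,-0.043],0],[[0,0,0],[0.005,0.09,-0.059],0],[[4,0,0],[0.008,0.098,-0.08],0],[[9,0.2,-0.8],[0.02,0.1,-0.1],0],[[14,0.4,-1.4],[0.04,0.09,-0.11],0],[[19,0.5,-1.8],[0.06,0.08,-0.118],0],[[24,0.6,-2.3],[0.08,0.07,-0.12],0],[[29,0.8,-2.7],[0.1,0.062,-0.12],0],[[33,0.9,-3.1],[0.11,0.06,-0.12],0],[[35,0.9,-3.2],[0.11,0.06,-0.12],0]])

```text
clock: 13.32
tcp_pos: [0.5056, -0.0988, 0.3477]
orientation: [[0.07, 0.998, -0.004], [0.998, -0.07, 0.002], [0.002, -0.004, -1.0]]
ft_force: [0.2, -1.0, -2.1]
finger_gap: 0.0123
```

```bash
python3 - <<'E'
from station import arm
from h import *
s=arm.get_state();print(s["ft_force"],s["finger_gap"],s["qpos"].round(3))
for p in([.5,.207,.2],[.5,.207,.06]):move(s,p,TT)
d=arm.snapshot("top");o,r=ray(d,[(174,172),(288,181),(281,282),(161,272)])
g=d["img"].copy()[150:300,140:310,::-1];t=cv2.resize(g,None,fx=4,fy=4,interpolation=cv2.INTER_CUBIC);cv2.imwrite("pics/tray.png",t)
w=arm.snapshot("wrist");cv2.imwrite("pics/w8.png",w["img"][:,:,::-1])
E
```

```text
[ 0.21774213 -0.98692453 -2.09054685] 0.012339387115995665 [-0.447 -0.104  0.063  1.742 -0.     1.194]
turn [-0.25 -0.1   0.18] shift [ 0.3044 -0.0263  0.1483]
turn [-0.25 -0.1   0.18] shift [ 0.3041 -0.0257  0.2883]
```

View pics/tray.png

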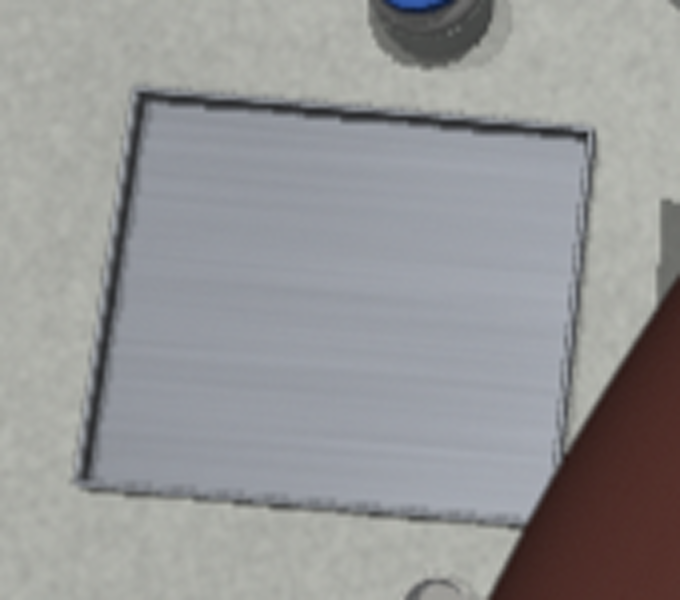

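The tray corners are confirmed at full-image (174,172), (288,182) and (159,272). Next I'll carry the grille over.

>>> jog_arm(plan=[[[0,0,0],[0.03,-0.003,0.01],0],[[0,0,0],[0.065,-0.006,0.025],0],[[0,0,0],[0.1,-0.009,0.04],0],[[0,0,0],[0.135,-0.012,0.06],0],[[0,0,0],[0.17,-0.015,0.075],0],[[0,0,0],[0.205,-0.018,0.095],0],[[0,0,0],[0.24,-0.021,0.115],0],[[0,0,0],[0.27,-0.024,0.13],0],[[0,0,0],[0.295,-0.026,0.145],0],[[-0.2,0,0.2],[0.304,-0.026,0.165],0],[[-0.2,0,0.2],[0.304,-0.026,0.19],0],[[-0.2,0,0.2],[0.304,-0.026,0.215],0]])

```text
clock: 14.42
tcp_pos: [0.5016, 0.2053, 0.1331]
orientation: [[0.075, 0.997, 0.007], [0.997, -0.075, 0.002], [0.002, 0.006, -1.0]]
ft_force: [0.3, -0.7, -3.4]
finger_gap: 0.0122
```

>>> jog_arm(plan=[[[0,0,0],[0,0,0.02],0],[[0,0,0],[0,0,0.04],0],[[0,0,0],[0,0,0.055],0],[[0,0,0],[0,0,0.07],0],[[0,0,0],[0,0,0.075],0],[[0,0,0],[0,0,0.075],0]])

```text
clock: 14.92
tcp_pos: [0.5007, 0.2042, 0.0574]
orientation: [[0.077, 0.997, 0.002], [0.997, -0.077, 0.001], [0.001, 0.002, -1.0]]
ft_force: [-0.4, 0.2, -2.1]
finger_gap: 0.0125
```

```bash
python3 - <<'E'
from station import arm
from h import *
s=arm.get_state();print(s["ft_force"],s["finger_gap"],s["qpos"].round(3))
move(s,[.5,.207,.041],TT)
E
```

```text
[-0.40529733  0.15730815 -2.12361314] 0.012481861445359028 [ 1.450e-01 -1.800e-02 -3.860e-01  1.200e+00  1.000e-03  1.793e+00]
turn [ 0.13 -0.06 -0.22] shift [ 0.0027 -0.0009  0.0164]
```

Lower slowly until the floor is felt.

>>> jog_arm(plan=[[[0,0,0],[0,0,0.005],0],[[0,0,0],[0,0,0.01],0],[[0,0,0],[0,0,0.014],0],[[0,0,0],[0,0,0.017],0],[[0,0,0],[0,0,0.017],0]])

```text
clock: 15.33
tcp_pos: [0.5012, 0.2047, 0.0409]
orientation: [[0.076, 0.997, 0.003], [0.997, -0.076, 0.001], [0.001, 0.003, -1.0]]
ft_force: [0.1, -0.3, -3.7]
finger_gap: 0.0128
```

>>> jog_arm(plan=[[[0,0,0],[0,0,0.0015],0],[[0,0,0],[0,0,0.0025],0],[[0,0,0],[0,0,0.0025],0]])

```text
clock: 15.58
tcp_pos: [0.5017, 0.2047, 0.0395]
orientation: [[0.076, 0.997, 0.004], [0.997, -0.076, 0.001], [0.001, 0.004, -1.0]]
ft_force: [-1.6, -0.9, 2.0]
finger_gap: 0.0126
```

Contact felt: Fz rose by about 5 N at TCP z 0.0395. Release and retreat.

>>> jog_arm(plan=[[[0,0,0],[0,0,0],0],[[0,0,0],[0,0,0],40],[[0,0,0],[0,0,0],40],[[0,0,0],[0,0,0],40],[[0,0,0],[0,0,0],40],[[0,0,0],[0,0,0],40],[[0,0,0],[0,0,-0.02],40],[[0,0,0],[0,0,-0.05],40],[[0,0,0],[0,0,-0.09],40],[[0,0,0],[0,0,-0.13],40],[[0,0,0],[0,0,-0.17],40],[[0,0,0],[0,0,-0.21],40]])

```text
clock: 16.58
tcp_pos: [0.5004, 0.2045, 0.2509]
orientation: [[0.076, 0.997, 0.004], [0.997, -0.076, 0.001], [0.001, 0.003, -1.0]]
ft_force: [1.5, 0.4, -0.0]
finger_gap: 0.0342
```

```bash
python3 - <<'E'
from station import arm
from h import *
from kin import *
s=arm.get_state();print(s["ft_force"],s["finger_gap"],s["qpos"].round(3))
H=tface([.045,0,.06])
for p,R in(([.53,-.05,.33],TT),(H+[0,0,.06],FT),(H,FT)):move(s,p,R);print(p,ik(np.array(p),R))
w=arm.snapshot("wrist");cv2.imwrite("pics/w9.png",w["img"][:,:,::-1])
E
```

```text
[ 1.48465913  0.39638523 -0.00921302] 0.03421025812327908 [ 0.146 -0.082 -0.095  1.555  0.     1.793]
turn [ 0.2  -0.05 -0.17] shift [-0.2515  0.0492 -0.0792]
[0.53, -0.05, 0.33] (array([-3.40173485e-01, -8.71724312e-02,  5.44740531e-02,  1.71244281e+00,
        1.05425982e-11,  1.30392667e+00]), np.float64(6.638835633021437e-08), np.float64(8.289441214622742e-09))
turn [-34.8   -0.98   2.91] shift [-0.4174  0.0726 -0.0618]
[ 0.54072687 -0.2172152   0.31256006] (array([-0.78347105, -0.58421821, -0.48796698,  1.15992314,  0.35659822,
        1.0098125 ]), np.float64(1.0518722197377027e-09), np.float64(1.0616914433230544e-10))
turn [-34.8   -0.98   2.91] shift [-0.4175  0.0724 -0.0018]
[ 0.54072687 -0.2172152   0.25256006] (array([-0.78347094, -0.6479703 , -0.64709756,  1.06454486,  0.35659809,
        1.0098125 ]), np.float64(8.319573634744643e-05), np.float64(1.404399950363095e-05))
```

View pics/w9.png

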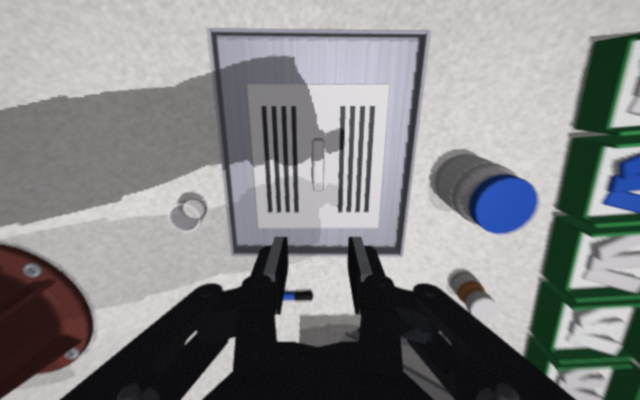

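The grille lies flat and centred in the tray, handle up: the plate is at (248–388, 85–228) inside the tray at (210–428, 30–255). For the lever I'll come in with the jaws shut and the jaw line across the bay.

```bash
python3 - <<'E'
from station import arm
from h import *
from kin import *
s=arm.get_state();R=spin(FT,90)
for z in(.12,.06,.005,-.012,-.03):
    p=tface([.047,0,z]);move(s,p,R);print(p.round(3),[np.round(v,2) for v in ik(p,R,(-.75,-.6,-.6,1.1,.35,2.5))])
R1=s["orientation"];Rm=R1@Ro.from_rotvec(.5*Ro.from_matrix(R1.T@R).as_rotvec()).as_matrix();move(s,[.53,-.02,.34],Rm)
E
```

```text
turn [-27.87  26.11  89.91] shift [-0.4161  0.0378 -0.044 ]
[ 0.508 -0.213  0.303] [array([-0.84, -0.73, -0.61,  1.2 ,  0.38,  2.53]), np.float64(0.0), np.float64(0.0)]
turn [-27.87  26.11  89.91] shift [-0.4181  0.0715  0.0056]
[ 0.542 -0.217  0.254] [array([-0.78, -0.64, -0.64,  1.06,  0.36,  2.58]), np.float64(0.0), np.float64(0.0)]
turn [-27.87  26.11  89.91] shift [-0.4199  0.1024  0.051 ]
[ 0.574 -0.221  0.209] [array([-0.74, -0.53, -0.64,  0.94,  0.33,  2.62]), np.float64(0.0), np.float64(0.0)]
turn [-27.87  26.11  89.91] shift [-0.4204  0.112   0.0651]
[ 0.583 -0.223  0.195] [array([-0.73, -0.49, -0.64,  0.9 ,  0.33,  2.63]), np.float64(0.0), np.float64(0.0)]
turn [-27.87  26.11  89.91] shift [-0.421   0.1221  0.08  ]
[ 0.594 -0.224  0.18 ] [array([-0.71, -0.45, -0.63,  0.86,  0.32,  2.65]), np.float64(0.0), np.float64(0.0)]
turn [-13.94  13.06  44.95] shift [-0.2219  0.0453 -0.0805]
```

>>> jog_arm(plan=[[[-2,2,6],[-0.02,0.003,-0.03],0],[[-4,4,12],[-0.05,0.01,-0.06],0],[[-6,6,18],[-0.085,0.016,-0.08],0],[[-8,7.5,25],[-0.12,0.025,-0.08],0],[[-10,9.5,31],[-0.155,0.032,-0.08],0],[[-12,11,38],[-0.19,0.04,-0.08],0],[[-14,13,45],[-0.225,0.045,-0.08],0],[[-16,15,51],[-0.26,0.045,-0.075],0],[[-18,17,58],[-0.295,0.045,-0.07],0],[[-20,18.5,64],[-0.33,0.042,-0.06],0],[[-22,20.5,71],[-0.365,0.04,-0.052],0],[[-24,22,77],[-0.4,0.038,-0.045],0]])

```text
clock: 17.63
tcp_pos: [0.5073, -0.1991, 0.2932]
orientation: [[0.858, 0.091, 0.506], [0.113, -0.993, -0.013], [0.501, 0.069, -0.863]]
ft_force: [1.0, -1.0, -0.5]
finger_gap: 0.0001
```

```bash
python3 - <<'E'
from station import arm
from h import *
s=arm.get_state();print(s["qpos"].round(3));R=spin(FT,90)
for z in(.12,.06):move(s,tface([.047,0,z]),R)
E
```

```text
[-0.81  -0.648 -0.55   1.275  0.365  2.295]
turn [-3.51  4.39 12.76] shift [ 0.004   0.0146 -0.0077]
turn [-3.51  4.39 12.76] shift [0.0082 0.0187 0.052 ]
```

>>> jog_arm(plan=[[[-1.8,2.2,6.4],[0.002,0.008,-0.004],0],[[-3.5,4.4,12.8],[0.004,0.0146,-0.0077],0],[[-3.5,4.4,12.8],[0.004,0.0146,-0.0077],0],[[-3.5,4.4,12.8],[0.004,0.0146,-0.0077],0]])

```text
clock: 17.97
tcp_pos: [0.5087, -0.211, 0.3035]
orientation: [[0.814, -0.121, 0.568], [-0.097, -0.993, -0.072], [0.572, 0.003, -0.82]]
ft_force: [-0.5, -0.2, 0.2]
finger_gap: -0.0002
```

```bash
python3 - <<'E'
from station import arm
from h import *
s=arm.get_state();R=spin(FT,90)
for z in(.06,-.002):move(s,tface([.049,0,z]),R)
d=arm.snapshot("top");img=d["img"];g=img.max(2)
pts=[tface([.0465+x,y,-.034]) for x,y in((0,0),(.014,.021),(.014,-.021),(-.014,-.021),(-.014,.021))]
P=proj(d,pts);print("top",P.round(1))
w=arm.snapshot("wrist");P2=proj(w,pts);print("wrist",P2.round(1));cv2.imwrite("pics/w10.png",w["img"][:,:,::-1]);cv2.imwrite("pics/t10.png",img[:,:,::-1])
for dd,Q in((d,P),(w,P2)):
    g=dd["img"].max(2);u,v=Q[0].round().astype(int)
    if 0<=u<640 and 0<=v<400:
        st=max(1,int(np.ptp(Q[:,0])/12));print(g[max(0,v-12*st):v+13*st:st*2,max(0,u-14*st):u+15*st:st*2])
E
```

```text
turn [-0.12  0.1   0.5 ] shift [0.0015 0.0021 0.0604]
turn [-0.12  0.1   0.5 ] shift [0.0016 0.0023 0.1224]
top [[420.6 172.1]
 [412.  164.6]
 [431.8 167.3]
 [429.1 179.5]
 [409.5 176.9]]
wrist [[319.3 181.5]
 [298.5 167.9]
 [340.4 168.3]
 [339.4 194.6]
 [298.8 194.2]]
[[119 118  97  97  97  84  80 101 110 115 119 123 128 128 127]
 [ 42  41  55  71  90 105 110 114 121  98  97  97  76  85  99]
 [ 42  42  42  45  42  43  42  42  42  42  57  88  89 111 114]
 [ 42  42  40  18  17  33  38  41  41  43  42  43  43  42  42]
 [ 41  42  28  21  17  14  18  15  16  16  16  22  31  43  41]
 [ 43  41  27  23  22  22  21  23  18  18  17  21  27  42  41]
 [ 42  41  23  22  21  22  21  24  24  25  22  24  37  42  42]
 [ 46  45  22  22  24  47  38  24  23  21  22  21  40  42  43]
 [ 50  42  22  23  23  55  61  68  64  20  23  23  42  41  42]
 [ 50  42  34  31  40  97  99  87  50  24  23  38  60  59  60]
 [ 49  43  42  43  62  80  88  88  50  46  48  64  73  73  74]
 [ 51  45  42  43  94  79  76  68  42  66  65  73  73  73  73]
 [ 52  75  45  56 101 101  99  66  55  65  66  73  73  74  73]]
[[204 204 204 204 204 204 204 204 205 204 205 204 204 205 203]
 [156 156 171 170 172 175 185 185 184 187 188 187 192 192 191]
 [199 171 199 201 185 198 191 175 198 156 188 196 155 189 141]
 [ 61  60  62  60  63  61  61  61  62  60  62  61  62  61  62]
 [ 61  62  62  62  60  61  61  60  61  62  62  62  61  61  59]
 [ 61  62  60  61  16  19  17  20  17  20  17  62  62  61  62]
 [ 59  61  61  62  29  31  29  32  32  31  29  60  61  62  61]
 [ 60  60  61  61  28  30  43  38  33  31  28  60  61  61  61]
 [112 107 112 106  25  29  74  64  69  30  27  94 108  92 106]
 [111 114 114 111  74  60 113 123 115  60  99 112 113 112 113]
 [113 113 113 112  72  59 158 159 141  63 101 111 113 112 113]
 [112 113 113 113 114  89 158 159 142 110 113 112 112 113 112]
 [112 112 112 113 109  97 155 155 142 106 110 113 113 112 112]]
```

```bash
python3 - <<'E'
import cv2,numpy as np
g=cv2.imread("pics/w10.png").max(2)
m=(g<45).astype(np.uint8);m[260:]=0
n,l,st,ce=cv2.connectedComponentsWithStats(m)
for i in range(1,n):
    if st[i,4]>150:print(st[i],ce[i])
print(g[150:225:3,319-30:319+31:5])
E
```

```text
[ 186  103  133   37 3194] [256.40951785 120.83312461]
[298 170  42  27 977] [318.38587513 181.84339816]
[[197 197 197 195 202 202 201 202 203 202 202 203 203]
 [111 112 111 111 112 113 111 110 117 116 116 116 121]
 [183 195 131 145 190 149 135 176 182 149 145 166 124]
 [121 122 122 139 137 138 138 156 156 157 156 178 179]
 [ 61  60  61  60  61  60  60  62  61  61  60  60  61]
 [ 61  61  61  61  61  61  61  62  60  60  61  61  63]
 [ 60  60  64  64  63  62  62  62  63  63  61  60  61]
 [ 61  62  24  19  19  23  23  23  23  27  35  60  62]
 [ 60  61  23  18  17  17  18  16  17  17  32  61  63]
 [ 61  61  28  26  21  21  25  18  24  28  33  61  60]
 [ 61  60  31  32  31  32  32  30  30  32  40  61  60]
 [ 60  59  29  27  26  26  28  26  27  25  41  61  60]
 [ 60  60  30  30  33  32  33  30  31  31  42  61  63]
 [ 65  67  29  25  30  87  48  57  25  27  45  59  59]
 [107 107  36  30  31  54  42  48  32  32  69  82  91]
 [113 112  36  30  26  89 121  89  27  26  80 112 113]
 [112 112  73  63  62 146 148 139  58  68  98 112 113]
 [113 112  74  69  60 102  85  89  60  73  99 112 113]
 [111 113  73  72  63 157 150 152  60  79 100 113 113]
 [111 111  75  98  62 160 159 153  60 106 100 113 113]
 [112 113 112 131  75 159 160 154  96 122 113 112 113]
 [112 113 111 127 102 159 160 153  95 126 112 113 113]
 [113 112 111 147  91 160 159 154  79 145 112 112 112]
 [112 113 113 153  96 108 108 110  90 149 112 112 112]
 [113 113 111 153  57 147 147 135  58 150 112 113 112]]
```

The mask finds the pad at columns 298–339, rows 170–197. It is where predicted, about 2 mm down-slope. Next I'll enter the bay.

>>> jog_arm(plan=[[[0,0,0.5],[0,0.002,0.03],0],[[0,0,0.5],[0,0.002,0.06],0],[[0,0,0.5],[0,0.002,0.08],0],[[0,0,0.5],[0,0.002,0.1],0],[[0,0,0.5],[0,0.002,0.115],0],[[0,0,0.5],[0,0.002,0.121],0],[[0,0,0.5],[0,0.002,0.121],0]])

```text
clock: 18.65
tcp_pos: [0.5775, -0.2206, 0.2021]
orientation: [[0.815, -0.128, 0.565], [-0.108, -0.992, -0.069], [0.57, -0.005, -0.822]]
ft_force: [-0.2, -0.7, -0.3]
finger_gap: -0.0003
```

```bash
python3 - <<'E'
from station import arm
from h import *
s=arm.get_state();print(s["ft_force"]@s["orientation"],((s["tcp_pos"]-c)@F).round(4));move(s,tface([.048,0,-.012]),spin(FT,90))
E
```

```text
[-0.25423565  0.76839801  0.2160563 ] [ 0.0462  0.0013 -0.0025]
turn [-0.28  0.28 -0.11] shift [0.0018 0.0014 0.0095]
```

Press in steps, reading the force.

>>> jog_arm(plan=[[[0,0,0],[0.0015,0,0.004],0],[[0,0,0],[0.0015,0,0.008],0],[[0,0,0],[0.0015,0,0.012],0],[[0,0,0],[0.0015,0,0.015],0],[[0,0,0],[0.0015,0,0.015],0]])

```text
clock: 19.07
tcp_pos: [0.5877, -0.2234, 0.1936]
orientation: [[0.812, -0.13, 0.569], [-0.108, -0.991, -0.072], [0.574, -0.003, -0.819]]
ft_force: [-2.9, 1.1, 5.9]
finger_gap: -0.0002
```

>>> jog_arm(plan=[[[0,0,0],[0,0,0.003],0],[[0,0,0],[0,0,0.006],0],[[0,0,0],[0,0,0.008],0],[[0,0,0],[0,0,0.008],0]])

```text
clock: 19.4
tcp_pos: [0.5928, -0.2242, 0.1884]
orientation: [[0.811, -0.13, 0.571], [-0.108, -0.992, -0.073], [0.575, -0.002, -0.818]]
ft_force: [-1.3, 1.1, 7.9]
finger_gap: -0.0001
```

```bash
python3 - <<'E'
from station import arm
from h import *
s=arm.get_state();print(s["ft_force"]@s["orientation"],((s["tcp_pos"]-c)@F).round(4))
E
```

```text
[ 3.36480654 -0.93156514 -7.34068649] [ 0.0513 -0.0002 -0.0227]
```

>>> jog_arm(plan=[[[0,0,0],[-0.002,0,0.003],0],[[0,0,0],[-0.002,0,0.005],0],[[0,0,0],[-0.002,0,0.006],0],[[0,0,0],[-0.002,0,0.006],0]])

```text
clock: 19.73
tcp_pos: [0.5956, -0.2246, 0.1842]
orientation: [[0.809, -0.129, 0.573], [-0.106, -0.992, -0.073], [0.578, -0.002, -0.816]]
ft_force: [3.0, 1.9, 10.0]
finger_gap: 0.0001
```

>>> jog_arm(plan=[[[0,0,0],[0,0,0.0015],0],[[0,0,0],[0,0,0.003],0],[[0,0,0],[0,0,0.003],0]])

```text
clock: 19.98
tcp_pos: [0.5972, -0.2248, 0.1815]
orientation: [[0.809, -0.129, 0.573], [-0.106, -0.992, -0.073], [0.578, -0.002, -0.816]]
ft_force: [1.4, 1.3, 10.5]
finger_gap: -0.0003
```

```bash
python3 - <<'E'
from station import arm
from h import *
s=arm.get_state();print(s["ft_force"]@s["orientation"],((s["tcp_pos"]-c)@F).round(4))
E
```

```text
[ 7.09193322 -1.4431288  -7.89073915] [ 0.0509 -0.0002 -0.0309]
```

>>> jog_arm(plan=[[[0,0,0],[0,0,0.0015],0],[[0,0,0],[0,0,0.003],0],[[0,0,0],[0,0,0.003],0]])

```text
clock: 20.23
tcp_pos: [0.5987, -0.225, 0.1788]
orientation: [[0.81, -0.129, 0.572], [-0.107, -0.992, -0.073], [0.577, -0.002, -0.817]]
ft_force: [-1.1, 0.7, 11.6]
finger_gap: -0.0002
```

```bash
python3 - <<'E'
from station import arm
from h import *
s=arm.get_state();print(s["ft_force"]@s["orientation"],((s["tcp_pos"]-c)@F).round(4))
E
```

```text
[  5.75642448  -0.5724494  -10.17662089] [ 0.0506 -0.0002 -0.034 ]
```

>>> jog_arm(plan=[[[0,0,0],[0,0,0.0015],0],[[0,0,0],[0,0,0.002],0],[[0,0,0],[0,0,0.002],0]])

```text
clock: 20.48
tcp_pos: [0.5998, -0.2253, 0.1782]
orientation: [[0.81, -0.13, 0.573], [-0.107, -0.992, -0.074], [0.577, -0.001, -0.816]]
ft_force: [-9.1, 3.8, 17.5]
finger_gap: -0.0
```

```bash
python3 - <<'E'
from station import arm
from h import *
s=arm.get_state();print(s["ft_force"]@s["orientation"],((s["tcp_pos"]-c)@F).round(4))
E
```

```text
[  2.37444715  -2.58773536 -19.75613412] [ 0.0512 -0.0004 -0.0351]
```

Force jumped to 20 N: the hard stop is reached, so it is past the catch. Next I'll retreat along the face's normal and check the lever by its position in the image.

>>> jog_arm(plan=[[[0,0,0],[0,0,-0.004],0],[[0,0,0],[0,0,-0.012],0],[[0,0,0],[0,0,-0.025],0],[[0,0,0],[0,0,-0.045],0],[[0,0,0],[0,0,-0.07],0],[[0,0,0],[0,0,-0.1],0],[[0,0,0],[0,0,-0.13],0],[[0,0,0],[0,0,-0.154],0],[[0,0,0],[0,0,-0.154],0],[[0,0,0],[0,0,-0.154],0]])

```text
clock: 21.32
tcp_pos: [0.5105, -0.214, 0.3017]
orientation: [[0.812, -0.131, 0.569], [-0.109, -0.991, -0.074], [0.574, -0.002, -0.819]]
ft_force: [0.6, 0.5, -0.4]
finger_gap: 0.0002
```

```bash
python3 - <<'E'
from station import arm
from h import *
s=arm.get_state();print(s["ft_force"],((s["tcp_pos"]-c)@F).round(4),s["joint_velocities"].round(2))
w=arm.snapshot("wrist");cv2.imwrite("pics/w11.png",w["img"][:,:,::-1])
g=w["img"].max(2);m=(g<45).astype(np.uint8);m[260:]=0
n,l,st,ce=cv2.connectedComponentsWithStats(m)
for i in range(1,n):
    if st[i,4]>150:print(st[i],ce[i])
for a in(0,.37):   # pad corner prediction, pivot model; x -2 mm as seen
    C,S=np.cos(a),np.sin(a);pv=np.array([.0445-.0445,-.046])
    q=[]
    for dx,y in((.014,.021),(.014,-.021),(-.014,-.021),(-.014,.021)):
        v=np.array([.0445+dx,.012]);x,z=pv+[C*v[0]+S*v[1],-S*v[0]+C*v[1]];q.append(tface([x,y,z]))
    print(a,proj(w,q).round(0).tolist())
t=arm.snapshot("top");cv2.imwrite("pics/t11.png",t["img"][:,:,::-1])
# bystander check: difference to the first top picture
b=cv2.imread("pics/top0.png");D=cv2.absdiff(b,t["img"][:,:,::-1].copy()).max(2)
for nme,(u,v) in dict(tape=(395,275),cup=(250,302),pen=(316,263),jar=(316,141),tub=(245,145),gel=(452,112)).items():
    print(nme,(D[v-15:v+16,u-15:u+16]>40).sum())
E
```

```text
[ 0.62171949  0.52445223 -0.4304452 ] [ 0.0483 -0.0007  0.1177] [ 0.01  0.03 -0.04 -0.02 -0.    0.01]
[ 179  107  135   35 3202] [250.86164897 123.37351655]
[296 167  40  23 815] [315.49570552 176.82208589]
0 [[295.0, 172.0], [337.0, 172.0], [336.0, 198.0], [296.0, 198.0]]
0.37 [[296.0, 166.0], [336.0, 166.0], [336.0, 192.0], [296.0, 192.0]]
tape 219
cup 0
pen 0
jar 0
tub 0
gel 0
```

The pad now spans rows 167–190, which fits the latched prediction of 166–192 (up: 172–198). I'll check the tape roll numerically by template match, since the arm's shadow may lie on it, along with the buttons and the grille.

```bash
python3 - <<'E'
import cv2,numpy as np
a=cv2.imread("pics/top0.png",0);b=cv2.imread("pics/t11.png",0)
def sh(i): return cv2.Canny(i,30,90)
for f,n in((lambda i:i,"gray"),(sh,"edge")):
    T=f(a)[258:293,378:412];r=cv2.matchTemplate(f(b)[240:312,360:430],T,cv2.TM_CCOEFF_NORMED);_,v,_,p=cv2.minMaxLoc(r);print(n,v,p,"expected (18,18)")
print(b[262:290:3,380:412:3]);print(a[262:290:3,380:412:3])
t6=cv2.imread("pics/t6.png",0)  # buttons after turning
t6=cv2.resize(t6,(170,150),interpolation=cv2.INTER_AREA)
for n,(x,y) in dict(L=(26,82),R=(136,96)).items():
    d=cv2.absdiff(t6[y-15:y+16,x-8:x+9],b[110+y-15:110+y+16,338+x-8:338+x+9]);print(n,(d>40).sum(),d.size)
# grille in tray: bright-plate extent
E
```

```text
gray 0.41604799032211304 (18, 18) expected (18,18)
edge 0.6153958439826965 (18, 18) expected (18,18)
[[ 89  91  85  93  94  93  94  91 150 138 127]
 [ 93  71  95  94  94  91  94 122 160 151 129]
 [ 88  92  94  89  80  94  75 135 160 158 130]
 [ 79  95  94  90  94  92 113  69 159 160 130]
 [ 67  96  95  91  91  93 143 103 152 161 135]
 [ 73  96  94  92  87  95 150  98 155 161 132]
 [ 92  92  95  92  91  93 150  98 161 161 134]
 [ 90  68  95  95  93  88 151 160 160 141 136]
 [ 93  89  68  93  94  94 153 160 144 149 131]
 [ 92  93  93  95  66  76 131 142 152 147 134]]
[[126 128 115 136 138 138 138 135 131 126 125]
 [130  86 139 139 138 130 138 138 138 130 127]
 [125 133 138 131 117 133  70 118 138 137 128]
 [ 80 139 138 128 132 128 126  59 136 138 126]
 [ 57 139 139 128 127 129 126  89 131 138 129]
 [ 62 139 138 130 123 133 129  84 134 138 128]
 [ 90 130 138 133 128 132 129  84 138 138 130]
 [125  64 137 139 138 128 136 138 138 122 131]
 [130 104  60 134 138 138 138 139 124 129 127]
 [130 130 131 110  83 101 115 123 131 127 129]]
L 0 527
R 45 527
```

The tape roll has not moved: the match is at exactly (18,18), and the differences are shadow. The arm hovers clear of everything. Handing in.

```bash
python3 -c "
from station import arm
print(arm.get_state()['clock']);print(arm.sign_off())"
```

```text
21.4167
the job is handed in; nothing more can be done
None
```

I handed the job in at 21.4 s of the 69 s allowed. The hand-in reports no verdict, so what follows rests on my own checks.

- **Turn buttons:** I turned them to about +1.4 rad (left) and −1.4 rad (right), read from how far the tool turned while gripping each fin. The top picture showed both wings pointing up-slope, clear of the grille. In a later top picture the left button is unchanged. The right one differed in 45 of 527 pixels, which I put down to the arm covering it in the earlier picture; I did not check that further.
- **Left button reach:** it could not be reached with the tool leaning with the face, because joint 2 hit its limit. I gripped that fin with the tool rolled 20° sideways instead.
- **Grille:** I lowered it until the floor took about 5 N, then let go. The wrist picture shows it lying inside the tray near its middle, handle up.
- **Clamp lever:** I pressed it to its hard stop, where the force jumped from 10 to 20 N, then withdrew. The pad afterwards sat at rows 167–190. That fits the latched position (166–192 predicted), not the released one (172–198).
- **Bystanders:** five showed no change in the top picture. The tape roll's area did change, but a template match puts it at exactly its old place, so I take the change as the arm's shadow. The match score was low (0.42 on grey, 0.62 on edges).
- **End state:** the arm was hovering about 118 mm off the face, with wrist force near zero.

I viewed 12 pictures, two past the budget of 10, so the last checks (lever, buttons, bystanders) were made numerically.

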